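# Load-test a microtome return spring against the tester's mark

### The job

Check the microtome's return spring: stand it in the collar of the spring tester, press its head straight down with a load of 16 N (within 1 N) and keep it steady for a good second, without overloading the spring. The red pointer on the tester's face trails the spring and stays where it was pushed: if it has stopped above the black reference mark (green zone) the spring is good, so stand it upright in the green tray; if it has gone below the mark (red zone) the spring is tired, so stand it upright in the red tray. Handle only the spring: keep the robot off the tester and its pointer, and leave the other things where they are.

Things in the scene. Friction and masses are not known exactly. Their poses are not given: they have to be found in the camera images.
- spring: Return-spring unit, loose, standing upright on the bench in front of the tester, 60 mm tall, 0.06 kg. From below: steel foot 26 mm across, 17 mm high, chamfered lower edge; bare coil 22 mm across; brass head 24 mm across, 12 mm high (48 to 60 mm up), flat on top. Origin: centre of the underside, z up along the axis. Pick it up by the head from above: the head cannot come off.
- spring_top (a point): Centre of the flat top of the head, 60 mm above the foot's underside when free. The head goes down by at most 24 mm: it takes a preload of 0.5 to 13 N, different in every spring and not to be seen, then about 1 N more per mm; let go, it comes back. A stem under the head, whose end lies 13.5 mm up the foot's bore when free, goes down with it and pushes the tester's feeler pin.
- tester: Spring tester, fixed: grey block on a foot flange 134 x 134 mm, steel plate on top 106 x 106 mm, scale on its front (own -x). Origin: centre of the underside. On the plate's middle stands a locating collar, 6 mm high, inner diameter 29 mm, for the spring's foot; from a well in it rises the feeler pin of the pointer, 8 mm across, 12.5 mm above the plate; the foot's bore (13 mm) goes over it.
- tester_seat (a point): Centre of the collar at the level of the plate's top, 66 mm above the bench: the spring's origin belongs here when it is seated.
- pointer (a joint): Travel of the red trailing pointer down its slot in the front scale, m: 0 at the top, at most 0.026; starts at 0 to 1 mm. The stem of a seated spring pushes it (travel = head travel - 1 mm, 1 N of friction) and it stays at the lowest point reached. The reference mark is at 0.0075. Under 16 N springs bring it to between 1 and 14 mm.
- pointer_edge (a point): Middle of the red pointer blade (26 mm wide, 2.4 mm high) in front of the scale; 51 mm above the bench at travel 0, lower as it travels down.
- reference_mark (a point): The black reference line (1.6 mm high, with brass brackets at its ends) on the scale, 43.5 mm above the bench, centre of the slot. The strip beside the scale is green above it and red below it.
- keep_tray: Green plastic tray for good springs, fixed, 88 x 88 mm (96 mm over the rim), walls 20 mm high and 4 mm thick, floor 4 mm above the bench. Origin: centre of its underside. It may stand on the left or on the right. Behind the left place, from x = 0.44 on, rises the water bath (0.2 m high), behind the right place, from x = 0.46 on, the microtome (0.37 m): approach along the front.
- reject_tray: Red plastic tray for tired springs, same shape and origin as the green one.
- oil_bottle: White bottle with a red cap, 38 mm across, 105 mm tall, behind the tester. Origin: centre of its underside. Leave it.
- blade_dispenser: Green blade dispenser, 90 x 22 x 17 mm, lying right of the spring. Origin under its middle. Leave it.
Not all that is in view belongs to the job. Of the things shaped like the reject_tray, the red one is meant.

How it is judged:
On the way, in this order (a step that is already met when the one before it is completed fails the run):
1. the spring stands upright in the tester's collar, its foot down on the plate (horizontal distance between spring and tester_seat below 0.003 m and z of spring in the frame of tester_seat between -0.002 and 0.002 m and angle between spring's own z axis and vertical below 0.06 rad), for 0.2 s.
2. the seated spring is kept under a steady load of 16 N (15.4 to 17.8 N between spring and tester, of which 0.6 N is the spring's own weight) for 0.8 s (horizontal distance between spring and tester_seat below 0.003 m and z of spring in the frame of tester_seat below 0.002 m and contact force between spring and tester between 15.4 and 17.8 N), for 0.8 s.
At the end, for the whole second after the job is handed in: The spring stands upright (within 0.15 rad), released and at rest on the floor of the tray that fits the pointer's reading: the green tray if the pointer stands above the reference mark (travel under 7.5 mm), the red tray if below it; within 1.2 mm of the mark either tray is accepted (((value of joint pointer below 0.0087 m and x of spring in the frame of keep_tray between -0.03 and 0.03 m and y of spring in the frame of keep_tray between -0.03 and 0.03 m and z of spring in the frame of keep_tray below 0.009 m) or (value of joint pointer above 0.0063 m and x of spring in the frame of reject_tray between -0.03 and 0.03 m and y of spring in the frame of reject_tray between -0.03 and 0.03 m and z of spring in the frame of reject_tray below 0.009 m)) and angle between spring's own z axis and vertical below 0.15 rad and linear speed of spring below 0.02 m/s); the robot touches nothing.
It fails at once if the spring is overloaded: more than 21 N between spring and tester (contact force between spring and tester above 21 N).
It fails at once if the robot pushes on the tester or its pointer (more than 1 N) (contact force between any of the fingers, the arm and tester above 1 N).
It fails at once if the oil bottle is shifted by more than 30 mm (distance of oil_bottle from where it was at the start of the episode above 0.03 m).
It fails at once if the blade dispenser is shifted by more than 30 mm (distance of blade_dispenser from where it was at the start of the episode above 0.03 m).
It also fails if it takes over 64 s, if anything falls off the work surface, if the arm or the gripper's body presses on something with over 40 N, if the wrist force passes 120 N, or if a joint passes its speed limit or range.

### The arm

A 7-joint arm with a two-finger parallel gripper is mounted at the origin on a cart in front of the work surface, level with it; the furniture and walls round the work are solid. World frame = base frame: x ahead of the robot, y to its left, z up, the work surface at z = 0. Lengths are in m, angles in rad, forces in N, time in s.
With the tool pointing down it reaches from about 0.425 to 0.925 m from the base axis. Payload 6.8 kg.
Tool frame: the origin (TCP) lies at the very end of the fingers, on their centre line; the grasp point (between the pads) lies r.grip_depth behind it (r.grip_depth is the distance from the TCP to the grasp point, in m); z points along the fingers, x is the direction in which the jaws open and shut, and the axes are right-handed (so a half turn about z gives the same grasp; the last joint's range is limited). The gripper opens to 85 mm and grips with 20 to 120 N. Pads are 22 mm wide; open, the fingers measure 114 mm over their backs; the gripper's body (76 mm by 85 mm) begins 54 mm behind the grasp point. The pads swing forward as they close: fully open they stand 13 mm farther back than shut.
Start: joints at [-1.244, 0.477, 0.022, 1.555, -0.011, 1.109, -0.083], TCP at [0.284, 0.612, 0.231] pointing down, gripper open.
Joint ranges: [-2.96, 2.96], [-0.34, 2.1], [-1.41, 1.46], [0.24, 2.44], [-1.37, 4.51], [0.17, 1.92], [-2.96, 2.96]. Speed limits (rad/s): [2.39, 2.39, 3.14, 3.14, 3.14, 3.14, 3.14].

### API

Orientations are given as a rotation vector (axis times angle).
In Python, from bench import readout, grab_frame, workorder, r gives the robot as it stands.
- The arm moves only by the shell command python3 -m handwheel 'ROWS' [FORCE]. ROWS is text: rows parted by semicolons, each of 7 numbers parted by spaces: the shift along the tool's x, y, z in mm, then the turn, a rotation vector about the tool's x, y, z in degrees, then the finger opening in mm, from 0 to 85.4. A call has 1 to 12 rows; each row is the pose to reach, as a shift and turn from the pose commanded when the call began, along the tool's axes at that moment; what a row does not reach only later rows make up. A row lasts 1/8 s, in which the tool goes at most 62.5 mm and 10.7 degrees, less where a joint would pass 70% of its speed; a pose out of reach is approached as far as the arm can. A call with a gripper value outside its range is refused whole. The fingers move at their own pace and stop on an object; FORCE is the grip in N (left out, the last holds). Time passes only in rows, so rows that repeat a pose let the fingers close. It gives the time, the measured TCP pose, the force and the opening at its end, in the units of the state.
- readout.get_obs(): the state, without advancing time (a new reading comes with each control period).
- grab_frame(name): name is "scene" or "side" or "wrist"; returns a dict with "pixels" (384x512x3 uint8, red, green, blue), "fx", "fy", "cx", "cy" (pixels), "rvec" (rotation vector, rad) and "tvec" (3), from world to camera coordinates, as OpenCV has them. Camera axes: x right, y down, z forward; pixel columns grow to the right and rows downward; lengths in m; the calibration is good to about 2 mm. The wrist camera is an equidistant fisheye: a pixel r from the principal point sees the ray r / f radians off the axis. A picture is of the moment at which its call begins. There is no depth.
- workorder.hand_in(): hands the job in, once; it reports no verdict.
The state is a dict: "clock": time; "joints": joint angles; "qvel": joint speeds; "tau": joint torques, N m; "tcp_pos": TCP position; "orientation": TCP orientation; "contact_force": force on the tool from outside, world axes, zero at the start; "moment": the same for the moment, N m; "grip_width": finger opening in m.
Only numpy, scipy, OpenCV 4.12 (cv2) and the standard library are available. Lean on these libraries where they do the work, as an engineer would, in place of code of your own. Each camera call takes 0.05 s, during which the arm holds its last target.

## Working session

There is one attempt and no reset: what is moved stays moved. The work goes in short steps, Python scripts to look and compute and a shell command to move; the robot and the scene stay as the last step left them, time stands still between calls to the robot, and variables do not carry over. Pictures are saved under pics/ and viewed, and the job is handed in when it is done.

```bash
ls; mkdir -p pics; python3 - <<'E'
from bench import readout, grab_frame, workorder, r
import cv2
print(readout.get_obs()); print(r.grip_depth)
for n in ["scene","side","wrist"]:
    f=grab_frame(n); cv2.imwrite(f"pics/{n}0.png",f["pixels"][:,:,::-1]); print(n,{k:f[k] for k in f if k!="pixels"})
E
```

```text
pics
{'clock': 0.0, 'joints': array([-1.24409934,  0.4778075 ,  0.02237165,  1.55646622, -0.0114984 ,
        1.10928541, -0.08311785]), 'qvel': array([-3.16904374e-03,  3.03358710e-04,  1.59013177e-03, -6.86203435e-04,
       -3.46256907e-04, -1.69325190e-04, -5.84718023e-05]), 'tau': array([ 6.31270268e-04, -5.96454191e+01,  1.60826214e+00, -2.81195873e+01,
        1.25298905e-02,  9.58147575e-03, -1.00258524e-05]), 'tcp_pos': array([0.28410932, 0.61163983, 0.23031514]), 'orientation': array([ 2.64737605e+00,  1.68937827e+00, -2.29489928e-03]), 'contact_force': array([0.72727595, 0.92174666, 0.0737369 ]), 'moment': array([-0.01025865, -0.05581215, -0.00378481]), 'grip_width': 0.08532352217388961}
0.0187
scene {'fx': 388.75687410037733, 'fy': 388.75687410037733, 'cx': 258.34829513212, 'cy': 190.10371161225123, 'rvec': array([ 2.40411171, -0.58818718,  0.19988218]), 'tvec': array([-0.6236729 ,  0.08712634,  1.28850501])}
side {'fx': 384.1702887038113, 'fy': 384.1702887038113, 'cx': 249.17958300766765, 'cy': 193.3318472873453, 'rvec': array([ 2.44433334,  0.43366451, -0.13702766]), 'tvec': array([-0.44112687, -0.30126325,  1.66854391])}
wrist {'fx': 297.3186396354542, 'fy': 297.3186396354542, 'cx': 258.25165266029904, 'cy': 192.66215640259333, 'rvec': array([-2.41137736, -1.53987636, -0.2478219 ]), 'tvec': array([-0.67520612, -0.04157341,  0.37959885])}
```

View pics/scene0.png

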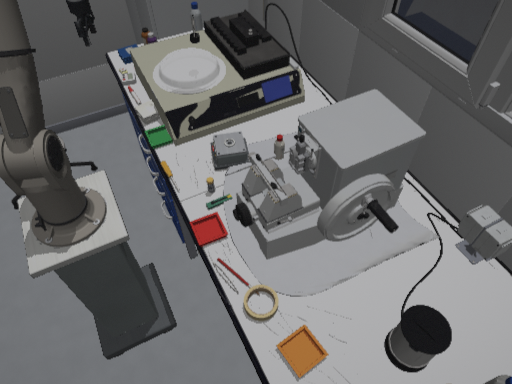

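View pics/side0.png

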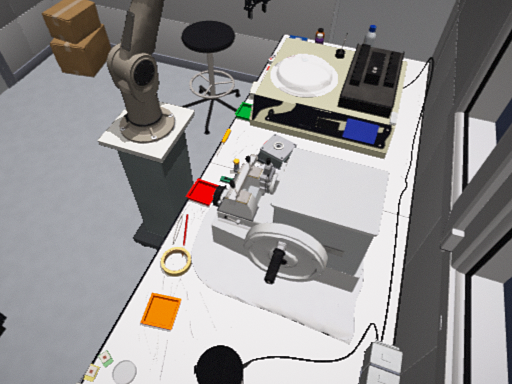

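View pics/wrist0.png

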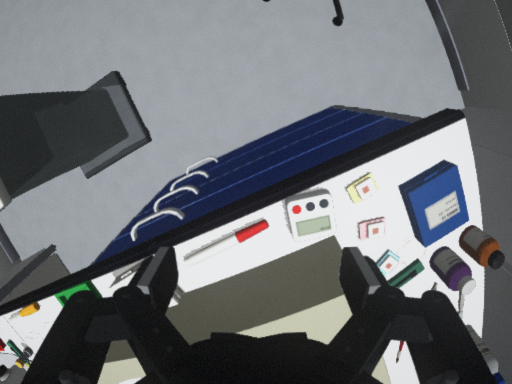

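```bash
cat > h.py <<'E'
from bench import readout, grab_frame, workorder, r
import cv2, numpy as np
def Rt(f): return cv2.Rodrigues(np.array(f["rvec"],float))[0], np.array(f["tvec"],float)
def ray(f,uv,fish=False):
    x=(uv[0]-f["cx"])/f["fx"]; y=(uv[1]-f["cy"])/f["fy"]
    if fish:
        t=np.hypot(x,y); s=np.sin(t)/t if t>1e-9 else 1; d=np.array([x*s,y*s,np.cos(t)])
    else: d=np.array([x,y,1.])
    R,t=Rt(f); return -R.T@t, R.T@d
def onz(f,uv,z,fish=False):
    o,d=ray(f,uv,fish); return o+d*(z-o[2])/d[2]
def proj(f,P,fish=False):
    R,t=Rt(f); p=R@np.asarray(P,float)+t
    if fish:
        a=np.hypot(p[0],p[1]); th=np.arctan2(a,p[2]); k=th/a if a>1e-12 else 0
        return np.array([f["cx"]+f["fx"]*p[0]*k, f["cy"]+f["fy"]*p[1]*k])
    return np.array([f["cx"]+f["fx"]*p[0]/p[2], f["cy"]+f["fy"]*p[1]/p[2]])
def tri(*fr):
    A=np.zeros((3,3));b=np.zeros(3)
    for f,uv,fi in fr:
        o,d=ray(f,uv,fi); d=d/np.linalg.norm(d); M=np.eye(3)-np.outer(d,d); A+=M;b+=M@o
    return np.linalg.solve(A,b)
def crop(f,name,x0,y0,x1,y1,s):
    c=f["pixels"][y0:y1,x0:x1,::-1]; cv2.imwrite("pics/"+name,cv2.resize(c,None,fx=s,fy=s,interpolation=cv2.INTER_CUBIC))
def blobs(f,lo,hi,amin=15,box=None):
    h=cv2.cvtColor(f["pixels"],cv2.COLOR_RGB2HSV); m=cv2.inRange(h,np.array(lo),np.array(hi))
    n,l,s,c=cv2.connectedComponentsWithStats(m)
    return [(s[i].tolist(),c[i].round(1).tolist()) for i in range(1,n) if s[i][4]>=amin and (box is None or (box[0]<=c[i][0]<=box[2] and box[1]<=c[i][1]<=box[3]))],m
E
python3 - <<'E'
from h import *
a=grab_frame("scene"); b=grab_frame("side")
crop(a,"c1.png",140,110,300,250,5); crop(b,"c2.png",180,90,310,215,6)
for n,f in (("sc",a),("si",b)):
    print(n,"red",blobs(f,(0,150,90),(6,255,255))[0]); print("green",blobs(f,(55,120,50),(75,255,255))[0]); print("org",blobs(f,(7,150,90),(20,255,255))[0])
E
```

```text
sc red [([277, 135, 5, 4, 17], [279.1, 136.6]), ([190, 213, 37, 32, 688], [208.2, 229.3]), ([218, 259, 30, 26, 60], [232.1, 271.0])]
green [([144, 125, 28, 24, 391], [157.7, 136.6])]
org [([161, 162, 11, 15, 55], [165.9, 168.6]), ([277, 325, 51, 52, 1357], [301.5, 350.6])]
si red [([186, 178, 33, 28, 529], [201.7, 191.7]), ([183, 215, 5, 30, 48], [185.1, 229.5])]
green [([235, 102, 17, 19, 207], [243.6, 110.9])]
org [([141, 293, 40, 37, 1002], [160.7, 310.8])]
```

View pics/c1.png

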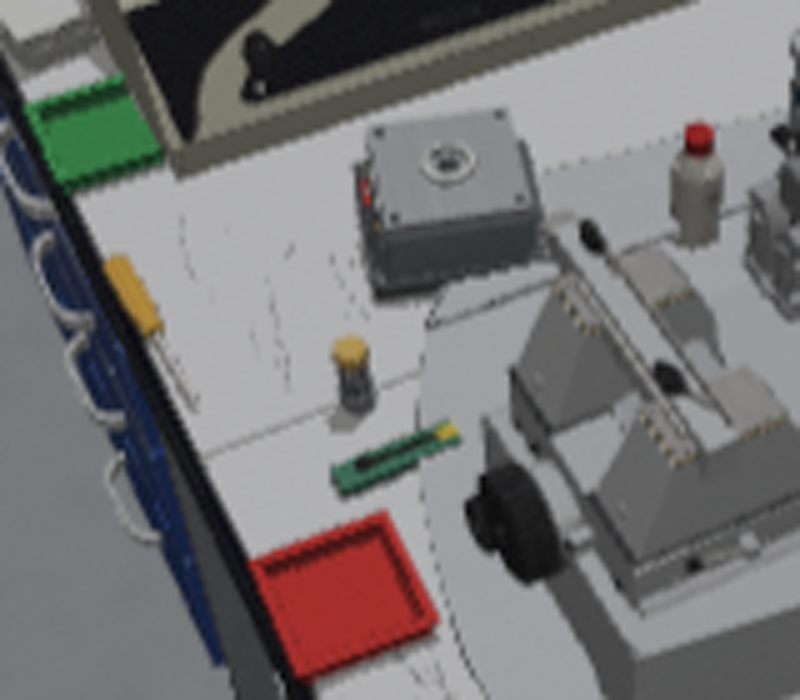

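View pics/c2.png

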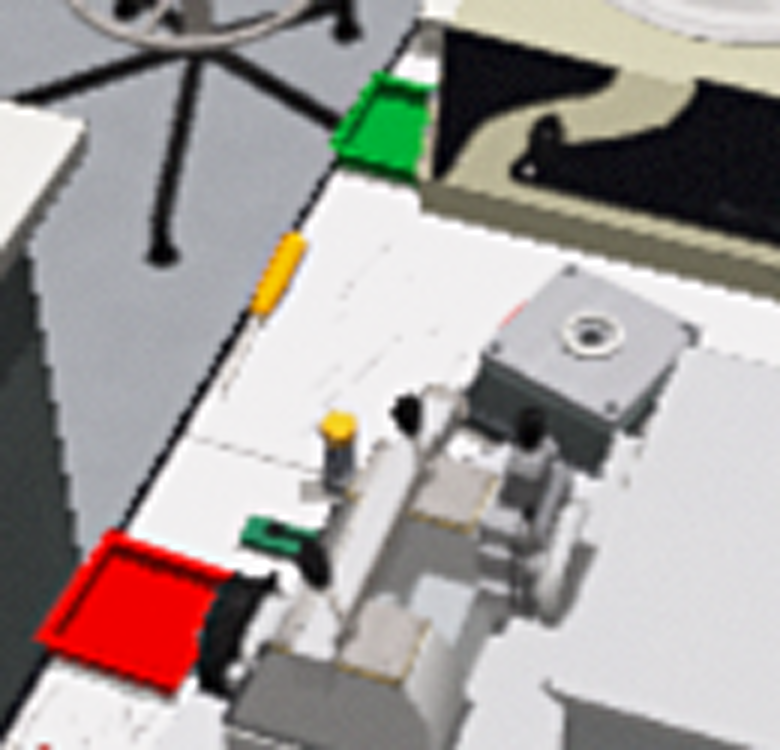

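Candidates in the scene view: for the spring, the brass-headed post at (210,180), with the amber screwdriver handle at (166,168) and the red-capped oil bottle at (279,137) as lookalikes. I choose the brass-headed post with the dark coil. The red tray is at (208,229), the orange decoy at (302,350), and the green tray at (158,137). The tester's collar is at (229,142).

```bash
python3 - <<'E'
from h import *
np.set_printoptions(precision=4,suppress=True)
a=grab_frame("scene"); b=grab_frame("side")
def A(p): return (140+p[0]/5-.4,110+p[1]/5-.4)
def B(p): return (180+p[0]/6-.4,90+p[1]/6-.4)
print("springtop",tri((a,A((350,350)),0),(b,B((338,427)),0)),onz(a,A((350,350)),.06),onz(b,B((338,427)),.06))
print("collar",tri((a,A((447,162)),0),(b,B((592,335)),0)),onz(a,A((447,162)),.072),onz(b,B((592,335)),.072))
for n,f,g,c in (("green a",a,A,[(20,105),(122,75),(165,155),(62,190)]),("red a",a,A,[(252,565),(388,513),(438,620),(300,678)]),("plate a",a,A,[(366,130),(505,108),(540,200),(380,228)]),("plate b",b,B,[(570,262),(700,333),(620,418),(482,352)])):
    z=.066 if "plate" in n else .02
    P=np.array([onz(f,g(p),z) for p in c]); print(n,P[:,:2].tolist(),P.mean(0),[np.linalg.norm(P[i]-P[i-1]).round(3) for i in range(4)])
print(proj(grab_frame("wrist"),readout.get_obs()["tcp_pos"],1))
print(cv2.Rodrigues(readout.get_obs()["orientation"])[0])
E
```

```text
springtop [ 0.458  -0.1169  0.0579] [ 0.4577 -0.1168  0.06  ] [ 0.4589 -0.1205  0.06  ]
collar [0.5872 0.0068 0.0688] [0.5863 0.0052 0.072 ] [0.5881 0.0022 0.072 ]
green a [[0.3367513116306093, 0.26839734953373584], [0.4187345353104844, 0.26459630902752374], [0.41837500373418646, 0.16245712939580803], [0.3370999885759802, 0.16270090047385566]] [0.3777 0.2145 0.02  ] [np.float64(0.106), np.float64(0.082), np.float64(0.102), np.float64(0.081)]
red a [[0.3410397606096384, -0.22141155564700932], [0.4347829037824402, -0.22426409934751568], [0.42955252605423616, -0.3144919144813828], [0.3369683193495686, -0.31343860922425193]] [ 0.3856 -0.2684  0.02  ] [np.float64(0.092), np.float64(0.094), np.float64(0.09), np.float64(0.093)]
plate a [[0.5497283778172202, 0.06930319514741778], [0.650718462097512, 0.04298846023892888], [0.6311542974398852, -0.05500980106019204], [0.519031411477186, -0.027364356989085126]] [0.5877 0.0075 0.066 ] [np.float64(0.101), np.float64(0.104), np.float64(0.1), np.float64(0.115)]
plate b [[0.5523909958778723, 0.06876321095558757], [0.6522159896769298, 0.03452468292416899], [0.6252096529316253, -0.056297660786028825], [0.5245212044710086, -0.0316179983472904]] [0.5886 0.0038 0.066 ] [np.float64(0.104), np.float64(0.106), np.float64(0.095), np.float64(0.104)]
[256.7254 250.1864]
[[ 0.4212  0.907  -0.0001]
 [ 0.907  -0.4212 -0.0002]
 [-0.0002  0.     -1.    ]]
```

```bash
python3 -m handwheel '-100 79 -20 0 0 0 60;-200 158 -20 0 0 10 60;-300 237 -20 0 0 20 60;-400 316 -20 0 0 30 60;-500 395 -20 0 0 40 60;-589 465 -20 0 0 50 60;-589 465 -20 0 0 65 60;-589 465 -20 0 0 65 60;-589 465 -20 0 0 65 60;-589 465 -20 0 0 65 60;-589 465 -20 0 0 65 60;-589 465 -20 0 0 65 60' 40; python3 - <<'E'
from h import *
o=readout.get_obs(); print(o)
f=grab_frame("wrist"); cv2.imwrite("pics/w1.png",f["pixels"][:,:,::-1])
E
```

```text
clock: 1.9
tcp_pos: [0.458, -0.1184, 0.2518]
orientation: [-3.141, -0.003, -0.003]
contact_force: [0.9, -0.2, -0.1]
grip_width: 0.0602
{'clock': 1.9, 'joints': array([-0.51875592,  0.12226724,  0.70877038,  2.03341195, -0.09482586,
        1.01562969,  0.23838304]), 'qvel': array([ 0.75960773,  0.51798729,  0.52545573, -0.40640001, -0.41812708,
        0.04245486,  1.48087003]), 'tau': array([ -3.33851293, -31.33223176,   2.55342163, -24.24433172,
         0.83778011,   0.19742392,  -2.01388076]), 'tcp_pos': array([ 0.45802439, -0.11838253,  0.2518449 ]), 'orientation': array([-3.14081568e+00, -3.30354404e-03, -2.70477295e-03]), 'contact_force': array([ 0.85205112, -0.2484119 , -0.05966574]), 'moment': array([0.08102009, 0.00327257, 0.03053308]), 'grip_width': 0.06024264441437708}
```

View pics/w1.png

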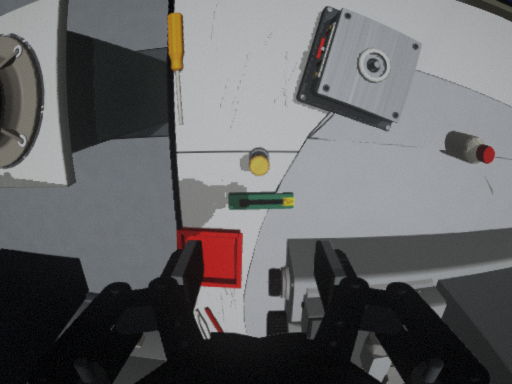

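The wrist view shows the brass head at (259,163), the collar at (374,65), the dispenser at (262,201), the red tray at (211,257) and the bottle cap at (486,153).

```bash
python3 - <<'E'
from h import *
np.set_printoptions(precision=4,suppress=True)
f=grab_frame("wrist"); 
bl,_=blobs(f,(18,120,90),(32,255,255),20); print(bl)
for s,c in bl: print(c, onz(f,c,.06,1))
bl,_=blobs(f,(0,150,90),(6,255,255),20); 
for s,c in bl: print("red",s,c, onz(f,c,.06,1), onz(f,c,.01,1))
print("collar",onz(f,(374,65),.072,1))
crop(f,"w1c.png",240,140,280,180,12); crop(f,"w1d.png",290,0,430,140,5)
print("cam",-Rt(f)[0].T@Rt(f)[1], readout.get_obs()['tcp_pos'],readout.get_obs()['qvel'])
E
```

```text
[([165, 7, 16, 57, 746], [172.8, 33.7]), ([248, 147, 20, 20, 305], [257.3, 156.5]), ([282, 190, 11, 8, 86], [287.1, 193.6])]
[172.8, 33.7] [0.3653 0.0322 0.06  ]
[257.3, 156.5] [ 0.4597 -0.1136  0.06  ]
[287.1, 193.6] [ 0.4949 -0.1587  0.06  ]
red [314, 29, 9, 21, 64] [317.9, 38.9] [0.5279 0.0227 0.06  ] [0.5382 0.0329 0.01  ]
red [483, 137, 11, 16, 103] [487.9, 145.1] [ 0.7887 -0.0881  0.06  ] [ 0.8379 -0.0945  0.01  ]
red [176, 224, 65, 58, 2354] [216.0, 248.3] [ 0.4055 -0.2327  0.06  ] [ 0.3975 -0.2606  0.01  ]
red [206, 304, 19, 28, 99] [214.7, 317.9] [ 0.3942 -0.3547  0.06  ] [ 0.3845 -0.4009  0.01  ]
collar [ 0.5904 -0.0041  0.072 ]
cam [ 0.4592 -0.0453  0.3949] [ 0.4581 -0.1235  0.2522] [-0.0577 -0.0229 -0.0971  0.0391 -0.0085  0.0151 -0.1195]
```

View pics/w1c.png

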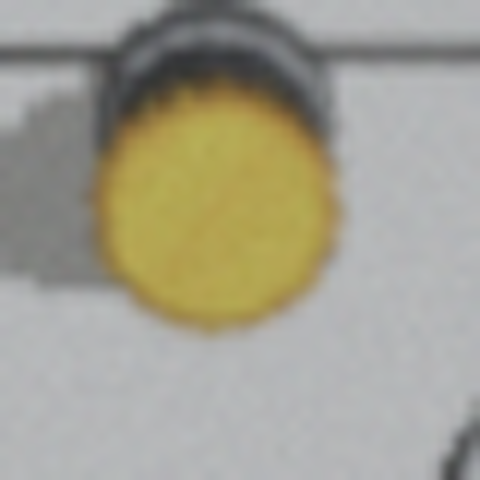

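View pics/w1d.png

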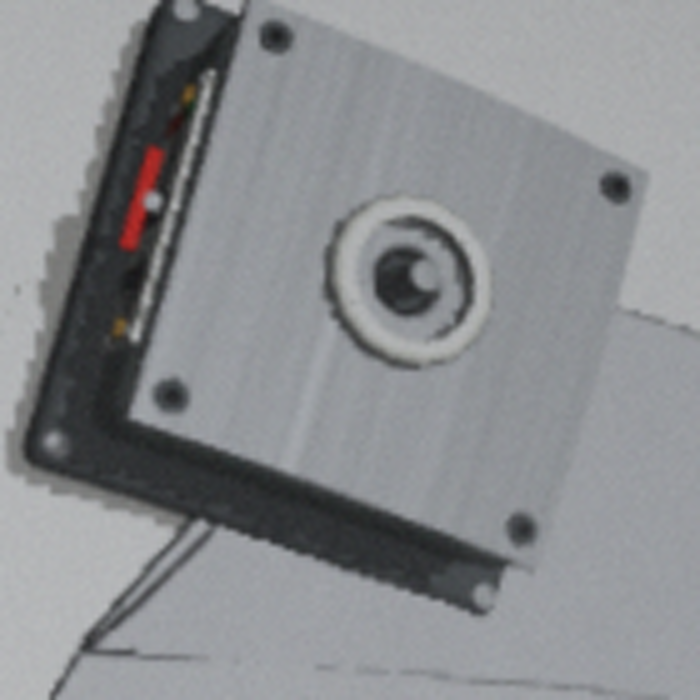

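```bash
python3 -m handwheel '0 0 0 0 0 0 60;0 0 0 0 0 0 60;0 0 0 0 0 0 60;0 0 0 0 0 0 60'; python3 - <<'E'
from h import *
np.set_printoptions(precision=4,suppress=True)
f=grab_frame("wrist"); o=readout.get_obs(); print(o['qvel'],o['tcp_pos'],o['orientation'],o['contact_force'])
bl,_=blobs(f,(18,120,90),(32,255,255),20,(230,130,280,190)); 
for s,c in bl: print(s,c, onz(f,c,.06,1))
h=cv2.cvtColor(f["pixels"],cv2.COLOR_RGB2GRAY)[20:90,330:410]
_,m=cv2.threshold(h,185,255,cv2.THRESH_BINARY)
for cn in cv2.findContours(m,cv2.RETR_EXTERNAL,cv2.CHAIN_APPROX_NONE)[0]:
    if len(cn)>40: e=cv2.fitEllipse(cn); c=(e[0][0]+330,e[0][1]+20); print(e,c,"collar",onz(f,c,.072,1))
crop(f,"w2d.png",290,0,430,140,5)
E
```

```text
clock: 2.5
tcp_pos: [0.4577, -0.1158, 0.2513]
orientation: [-3.141, -0.005, -0.0]
contact_force: [-0.5, -1.3, 0.6]
grip_width: 0.0599
[ 0.0035  0.0014  0.004  -0.0013 -0.0006  0.0004  0.0001] [ 0.4577 -0.1159  0.2513] [-3.1413 -0.0044 -0.0001] [-0.4004 -0.2876  0.0901]
[250, 158, 19, 19, 302] [259.2, 167.0] [ 0.4597 -0.1135  0.06  ]
```

```bash
python3 -m handwheel '1 0 40 0 0 0 50;1 0 80 0 0 0 50;1 0 120 0 0 0 50;1 0 130 0 0 0 50;1 0 130 0 0 0 50;1 0 130 0 0 0 50;1 0 130 0 0 0 50;1 0 130 0 0 0 50'; python3 - <<'E'
from h import *
np.set_printoptions(precision=4,suppress=True)
f=grab_frame("wrist"); o=readout.get_obs(); print(o['tcp_pos'],o['orientation'])
bl,m=blobs(f,(18,120,90),(32,255,255),200); 
for s,c in bl: print(s,c, onz(f,c,.06,1))
crop(f,"w3.png",160,60,360,260,4)
E
```

```text
clock: 3.55
tcp_pos: [0.4592, -0.1165, 0.122]
orientation: [-3.141, -0.003, -0.002]
contact_force: [-0.2, 1.4, 0.4]
grip_width: 0.0499
[ 0.459  -0.1165  0.1218] [-3.1413 -0.0026 -0.0018]
[125, 0, 20, 61, 1076] [135.2, 28.1] [0.3723 0.0202 0.06  ]
[242, 191, 32, 31, 729] [257.6, 206.4] [ 0.4596 -0.1135  0.06  ]
```

View pics/w3.png

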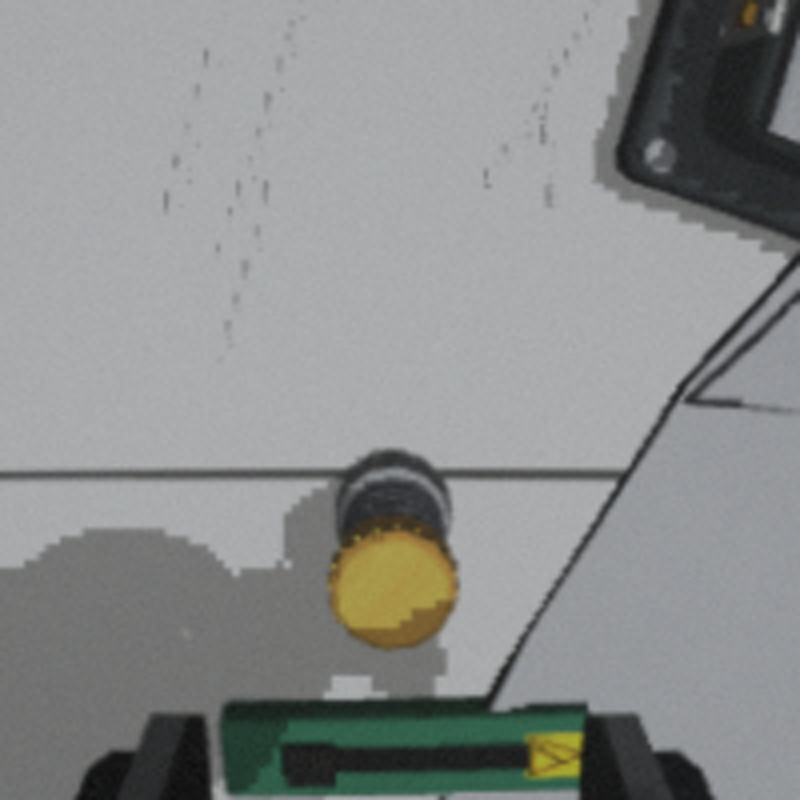

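View pics/w2d.png

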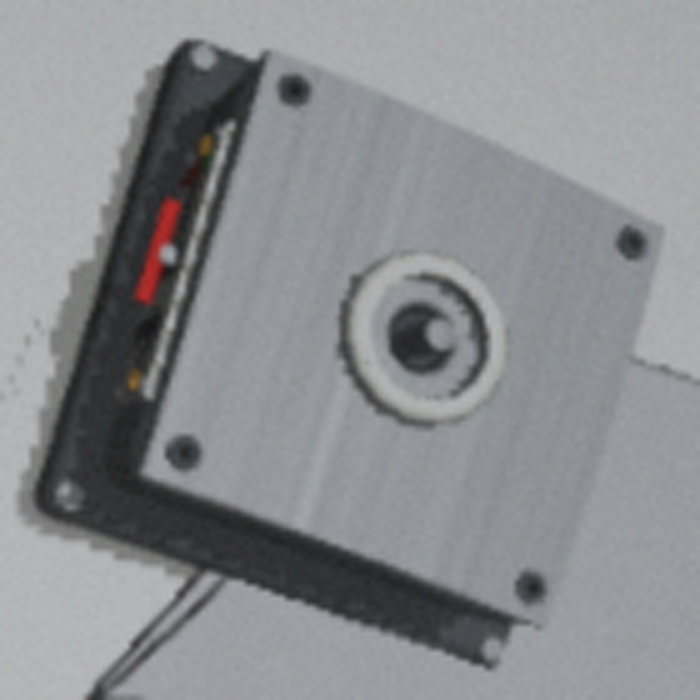

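```bash
python3 - <<'E'
from h import *
np.set_printoptions(precision=4,suppress=True)
f=grab_frame("wrist"); o=readout.get_obs(); print(o['tcp_pos'])
for uv in [(257.4,221.6),(242.2,205),(274,205)]: print(onz(f,uv,.06,1))
P=onz(f,(257.4,221.6),.06,1)+[0,.012,0]; print("head",P,proj(f,P,1)/1, proj(f,P+[0,.012,0],1))
g=dict(f); R,t=Rt(f); c=-R.T@t+np.array([.4577,-.1159,.2513])-o['tcp_pos']; g["tvec"]=-R@c
for uv in [(374.4,67.2)]: print("collar",onz(g,uv,.072,1))
for uv in [(358.2,67.2),(390.8,67.2),(374.4,50.0),(374.4,84.3)]: print(onz(g,uv,.072,1))
E
```

```text
[ 0.4589 -0.1165  0.1217]
[ 0.4592 -0.1256  0.06  ]
[ 0.4481 -0.1123  0.06  ]
[ 0.4714 -0.1123  0.06  ]
head [ 0.4592 -0.1136  0.06  ] [257.4186 206.6786] [257.4394 191.1619]
collar [0.5879 0.0062 0.072 ]
[0.5684 0.0042 0.072 ]
[0.6085 0.0086 0.072 ]
[0.5878 0.0262 0.072 ]
[ 0.5883 -0.0134  0.072 ]
```

```bash
python3 -m handwheel '0.5 -2.5 30 0 0 0 50;0.5 -2.5 60 0 0 0 50;0.5 -2.5 80 0 0 0 50;0.5 -2.5 87 0 0 0 50;0.5 -2.5 87 0 0 0 50;0.5 -2.5 87 0 0 0 50' 40; python3 - <<'E'
from h import *
np.set_printoptions(precision=4,suppress=True)
f=grab_frame("wrist"); o=readout.get_obs(); print(o['tcp_pos'],o['orientation'],o['contact_force'])
crop(f,"w4.png",160,140,360,290,4)
E
```

```text
clock: 4.4
tcp_pos: [0.4597, -0.1142, 0.035]
orientation: [3.142, 0.002, 0.002]
contact_force: [-0.6, 0.8, -0.3]
grip_width: 0.05
[ 0.4598 -0.1141  0.035 ] [3.1416 0.0025 0.0024] [0.1268 0.2846 0.0594]
```

View pics/w4.png

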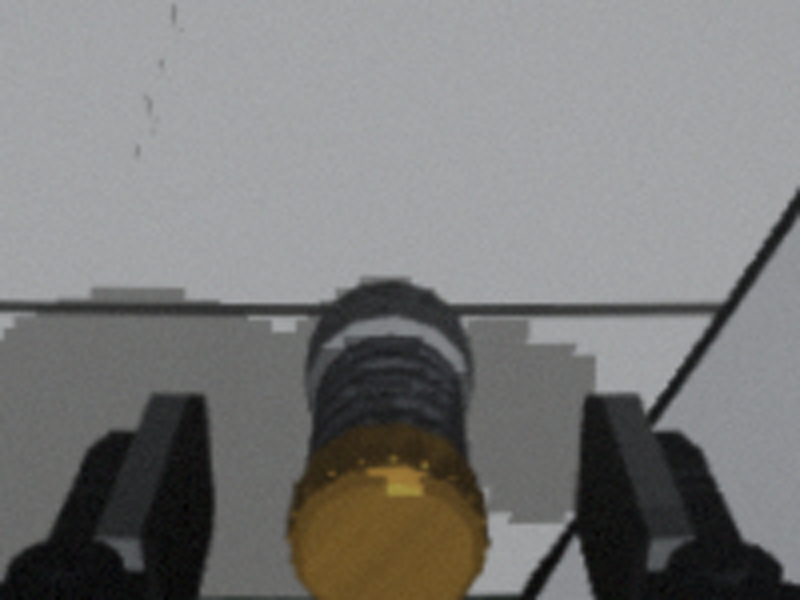

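```bash
python3 -m handwheel '0 0 0 0 0 0 35;0 0 0 0 0 0 20;0 0 0 0 0 0 20;0 0 0 0 0 0 20;0 0 0 0 0 0 20;0 0 0 0 0 0 20' 40; python3 -m handwheel '0 0 -10 0 0 0 20;0 0 -30 0 0 0 20;0 0 -60 0 0 0 20;0 0 -90 0 0 0 20;0 0 -100 0 0 0 20;0 0 -100 0 0 0 20;0 0 -100 0 0 0 20;0 0 -100 0 0 0 20'; python3 - <<'E'
from h import *
np.set_printoptions(precision=4,suppress=True)
f=grab_frame("wrist"); o=readout.get_obs(); print(o['tcp_pos'],o['orientation'],o['contact_force'])
crop(f,"w5.png",160,140,360,290,4)
a=grab_frame("scene"); crop(a,"s5.png",150,100,270,220,6)
b=grab_frame("side"); crop(b,"si5.png",200,90,310,190,6)
E
```

```text
clock: 5.2
tcp_pos: [0.4595, -0.1141, 0.0346]
orientation: [-3.142, -0.002, -0.001]
contact_force: [0.3, -0.1, 6.1]
grip_width: 0.0223
clock: 6.2
tcp_pos: [0.4585, -0.114, 0.1334]
orientation: [3.141, 0.002, -0.003]
contact_force: [-0.4, 0.4, 0.7]
grip_width: 0.023
[ 0.4585 -0.1141  0.1335] [ 3.1414  0.0022 -0.0027] [ 0.4772 -0.2375 -0.2244]
```

View pics/w5.png

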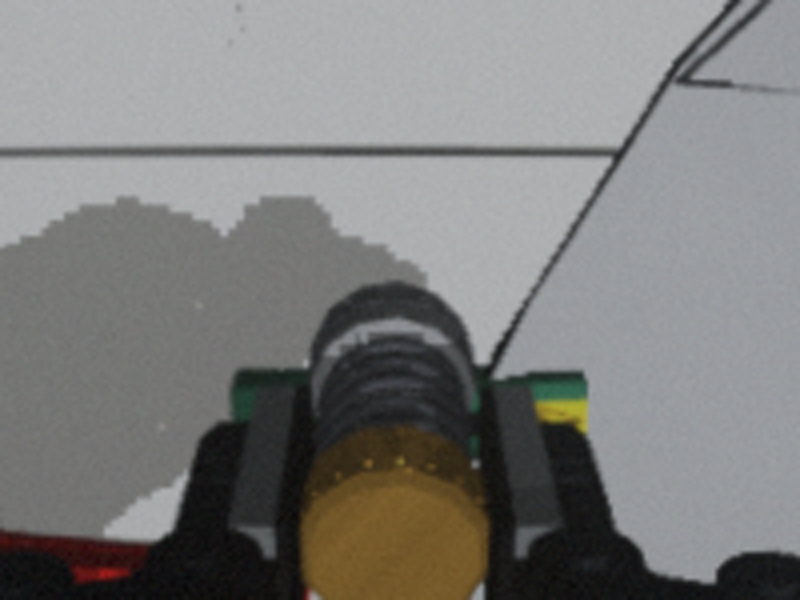

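View pics/s5.png

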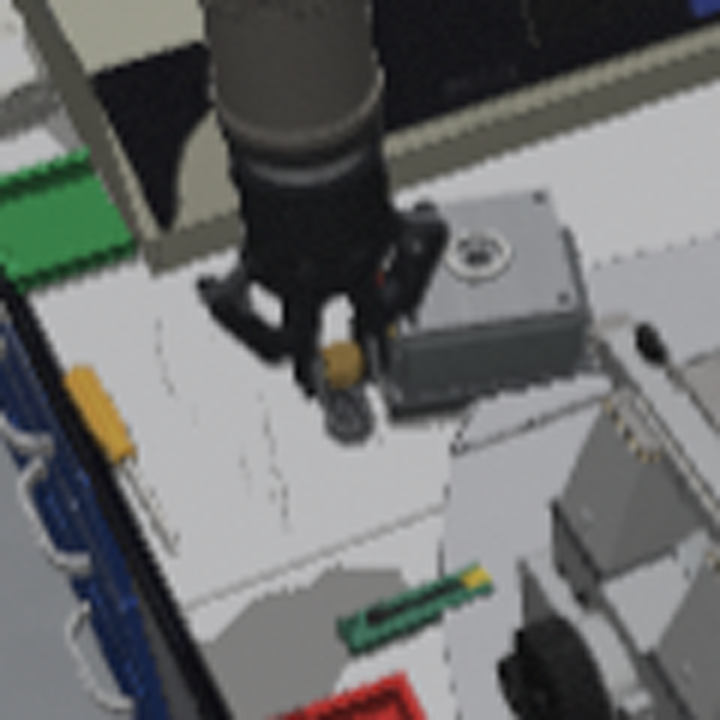

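View pics/si5.png

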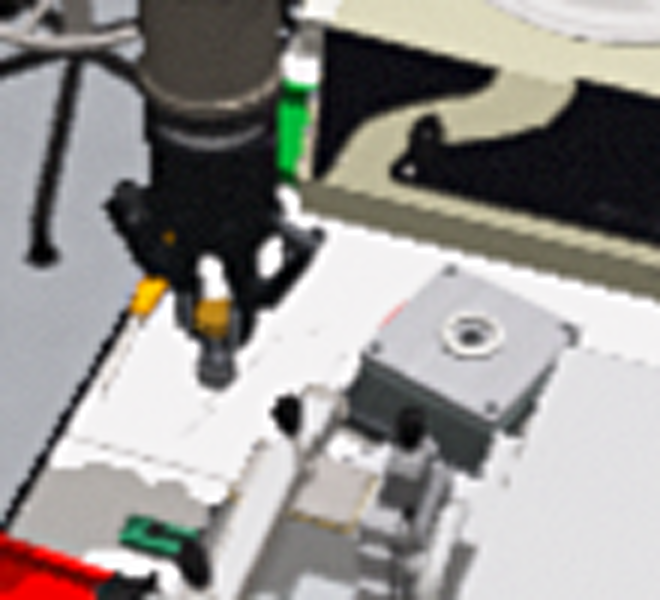

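```bash
python3 -m handwheel '30 -12 -15 0 0 0 20;60 -24 -25 0 0 0 20;90 -38 -25 0 0 0 20;120 -50 -25 0 0 0 20;129.5 -54 -25 0 0 0 20;129.5 -54 -25 0 0 0 20;129.5 -54 -25 0 0 0 20;129.5 -54 -25 0 0 0 20;129.5 -54 -25 0 0 0 20;129.5 -54 -25 0 0 0 20'; python3 - <<'E'
from h import *
np.set_printoptions(precision=4,suppress=True)
f=grab_frame("wrist"); o=readout.get_obs(); print(o['tcp_pos'],o['orientation'],o['contact_force'],o['qvel'])
crop(f,"w6.png",170,110,350,270,4.4)
print(proj(f,(0.588,0.005,.072),1))
E
```

```text
clock: 7.6
tcp_pos: [0.5884, -0.0599, 0.1594]
orientation: [-3.141, -0.002, -0.0]
contact_force: [0.4, 0.2, -0.3]
grip_width: 0.0225
[ 0.5885 -0.0599  0.1594] [-3.1415 -0.0023 -0.0001] [ 1.7489  0.6333 -0.4157] [-0.0011  0.0025  0.0009 -0.0017 -0.0027 -0.0014  0.0002]
[256.7835 118.8058]
```

View pics/w6.png

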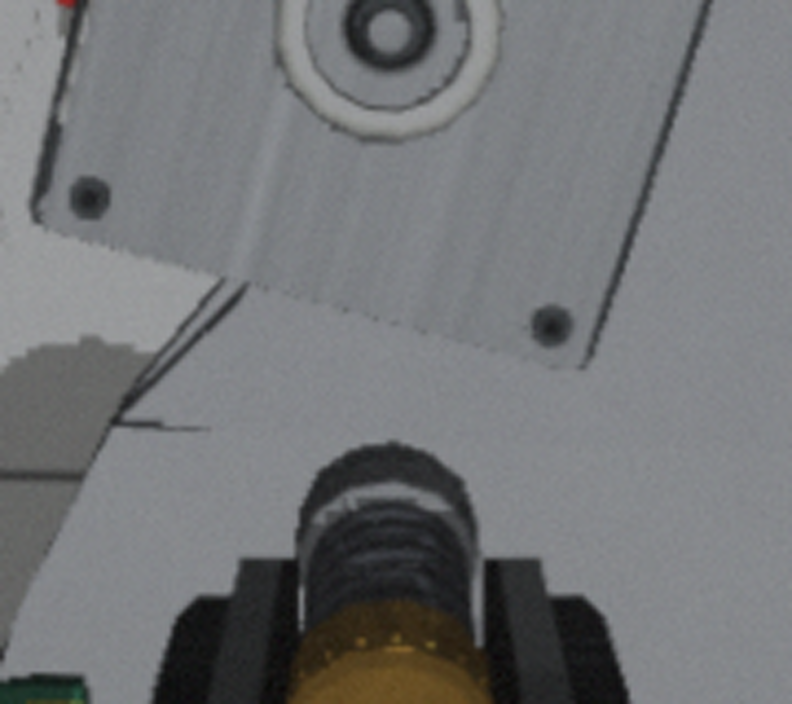

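```bash
python3 - <<'E'
from h import *
np.set_printoptions(precision=4,suppress=True)
f=grab_frame("wrist"); o=readout.get_obs(); T=o['tcp_pos']; print(T)
g=cv2.GaussianBlur(cv2.cvtColor(f["pixels"],cv2.COLOR_RGB2GRAY),(3,3),0)
x0,y0=225,80; s=g[y0:150,x0:295]
for th in (165,175,185):
    _,m=cv2.threshold(s,th,255,cv2.THRESH_BINARY)
    for cn in cv2.findContours(m,cv2.RETR_CCOMP,cv2.CHAIN_APPROX_NONE)[0]:
        if len(cn)>60:
            e=cv2.fitEllipse(cn); c=(e[0][0]+x0,e[0][1]+y0); print(th,np.round(e[1],1),np.round(c,2),onz(f,c,.072,1))
crop(f,"w6b.png",215,70,305,160,6)
zb=T[2]-.0346
for name,uv,z,dy in (("foot upper edge",(170+388/4.4-.4,110+483/4.4-.4),zb+.017,.013),("foot low edge",(170+388/4.4-.4,110+444/4.4-.4),zb+.0015,.0125)):
    P=onz(f,uv,z,1); print(name,P-[0,dy,0]-T)
E
```

```text
[ 0.5885 -0.0599  0.1593]
foot upper edge [ 0.0004 -0.0013 -0.0176]
foot low edge [ 0.0004 -0.0013 -0.0331]
```

View pics/w6b.png

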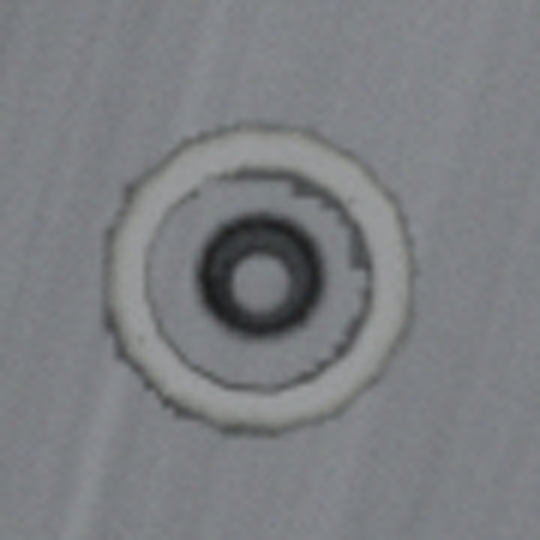

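```bash
python3 - <<'E'
from h import *
np.set_printoptions(precision=4,suppress=True)
f=grab_frame("wrist"); T=readout.get_obs()['tcp_pos']
g=cv2.cvtColor(f["pixels"],cv2.COLOR_RGB2GRAY)[70:160,215:305].astype(float); print(g[40:60:6,15:75:6])
m=cv2.inRange(g,135,255).astype(np.uint8); n,l,s,c=cv2.connectedComponentsWithStats(m); i=1+np.argmax(s[1:,4]); print(s[i],c[i])
cn=max(cv2.findContours((l==i).astype(np.uint8),cv2.RETR_EXTERNAL,cv2.CHAIN_APPROX_NONE)[0],key=len); e=cv2.fitEllipse(cn); print(e)
for c in [(e[0][0]+215,e[0][1]+70),(257.9,116.3)]: P=onz(f,c,.072,1); print(c,P,P-T-np.array([.0004,-.0013,0]))
print("pin",onz(f,(215+262/6-.4,70+284/6-.4),.0785,1))
E
```

```text
[[125. 153. 129. 110.  62.  58.  50. 127. 151. 132.]
 [131. 150. 127.  52. 119. 124.  45. 131. 151. 121.]
 [128. 145. 126. 119.  48.  59.  76. 130. 155. 123.]
 [126. 120. 149. 131. 126. 126. 131.  90. 140. 127.]]
[ 19  22  49  48 646] [43.4969 44.8607]
((43.083335876464844, 45.710304260253906), (46.937110900878906, 47.66713333129883), 79.1981201171875)
(258.08333587646484, 115.7103042602539) [0.5891 0.0075 0.072 ] [ 0.0002  0.0687 -0.0873]
(257.9, 116.3) [0.5889 0.007  0.072 ] [ 0.      0.0682 -0.0873]
pin [0.5892 0.0069 0.0785]
```

```bash
python3 -m handwheel '0 -20 0 0 0 0 20;0 -45 0 0 0 0 20;0 -62 0 0 0 0 20;0 -68.3 0 0 0 0 20;0 -68.3 12 0 0 0 20;0 -68.3 25 0 0 0 20;0 -68.3 36 0 0 0 20;0 -68.3 42 0 0 0 20;0 -68.3 42 0 0 0 20;0 -68.3 42 0 0 0 20;0 -68.3 42 0 0 0 20;0 -68.3 42 0 0 0 20'; python3 - <<'E'
from h import *
np.set_printoptions(precision=4,suppress=True)
f=grab_frame("wrist"); o=readout.get_obs(); print(o['tcp_pos'],o['orientation'],o['contact_force'])
crop(f,"w7.png",190,160,330,270,5.5)
crop(grab_frame("scene"),"s7.png",190,100,270,180,8)
E
```

```text
clock: 9.25
tcp_pos: [0.5887, 0.0085, 0.1176]
orientation: [-3.141, -0.002, -0.001]
contact_force: [0.5, 0.4, -1.3]
grip_width: 0.0226
[0.5886 0.0085 0.1175] [-3.1414 -0.0025 -0.0007] [-0.6746 -0.2779  0.3378]
```

View pics/w7.png

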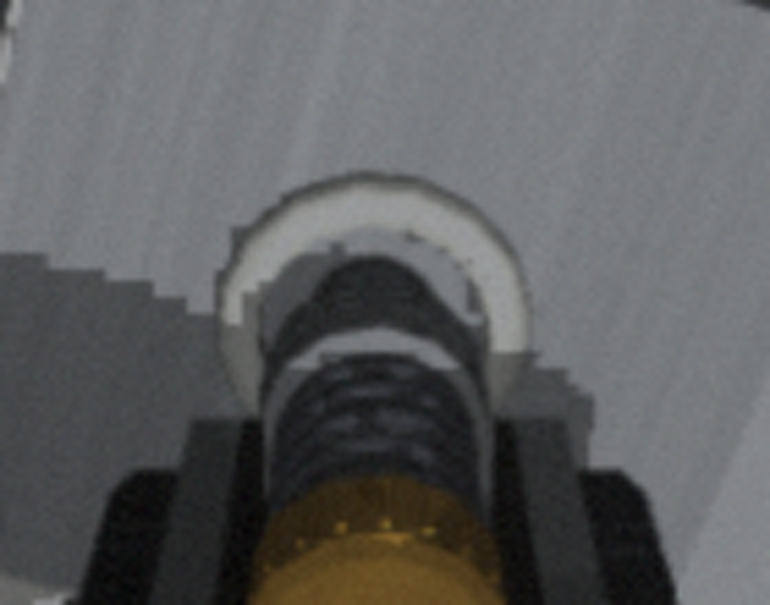

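View pics/s7.png

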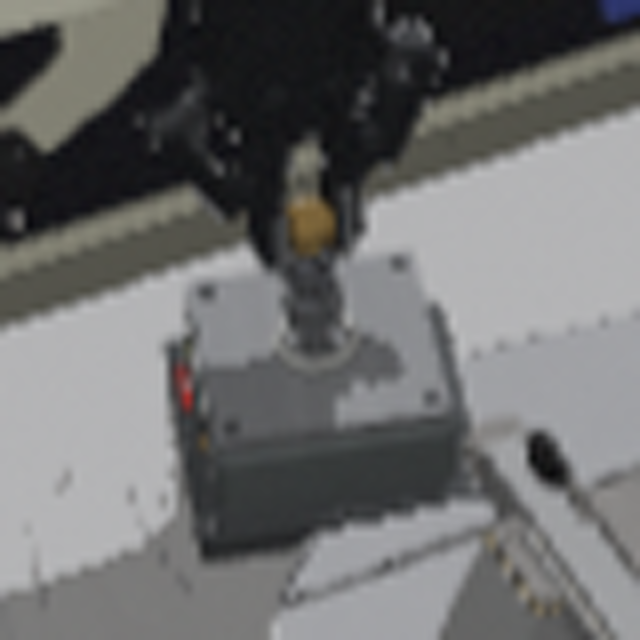

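```bash
python3 - <<'E'
from h import *
np.set_printoptions(precision=4,suppress=True)
f=grab_frame("wrist"); T=readout.get_obs()['tcp_pos']; zb=T[2]-.0346
u=190+375/5.5-.4
y=lambda v:160+v/5.5-.4
print("foot axis", onz(f,(u,y(257)),zb+.0015,1)-[0,.0125,0]," upper", onz(f,(u,y(332)),zb+.017,1)-[0,.013,0])
print("collar outer far",onz(f,(u,y(180)),.072,1), "inner", onz(f,(u,y(230)),.072,1)-[0,.0145,0])
print("L/R",onz(f,(190+222/5.5-.4,y(300)),.072,1),onz(f,(190+528/5.5-.4,y(300)),.072,1))
E
```

```text
foot axis [0.589  0.01   0.0843]  upper [0.589  0.0069 0.0998]
collar outer far [0.589  0.0278 0.072 ] inner [0.589  0.0069 0.072 ]
L/R [0.57   0.0121 0.072 ] [0.6081 0.0121 0.072 ]
```

```bash
python3 -m handwheel '0 0 2 0 0 0 20;0 0 4 0 0 0 20;0 0 6 0 0 0 20;0 0 8 0 0 0 20;0 0 8 0 0 0 20;0 0 8 0 0 0 20'; python3 -m handwheel '0 0 2 0 0 0 20;0 0 4 0 0 0 20;0 0 5 0 0 0 20;0 0 5 0 0 0 20;0 0 5 0 0 0 20'
```

```text
clock: 10.15
tcp_pos: [0.5885, 0.0084, 0.1093]
orientation: [-3.142, -0.002, -0.0]
contact_force: [-0.0, 0.3, -0.5]
grip_width: 0.0226
clock: 10.78
tcp_pos: [0.5885, 0.0084, 0.1043]
orientation: [-3.142, -0.002, -0.0]
contact_force: [0.8, 0.3, -0.1]
grip_width: 0.0221
```

```bash
python3 -m handwheel '0 0 1 0 0 0 20;0 0 2 0 0 0 20;0 0 3 0 0 0 20;0 0 3 0 0 0 20;0 0 3 0 0 0 20'; python3 -m handwheel '0 0 0.5 0 0 0 20;0 0 0.5 0 0 0 20'
```

```text
clock: 11.4
tcp_pos: [0.5884, 0.0085, 0.1013]
orientation: [-3.142, -0.002, 0.0]
contact_force: [0.4, 0.2, -0.4]
grip_width: 0.0219
clock: 11.65
tcp_pos: [0.5886, 0.0084, 0.1009]
orientation: [-3.142, -0.002, -0.0]
contact_force: [-0.3, -0.2, 0.2]
grip_width: 0.0224
```

```bash
python3 -m handwheel '0 0 0 0 0 0 30;0 0 0 0 0 0 45;0 0 0 0 0 0 45;0 0 0 0 0 0 45;0 0 -20 0 0 0 45;0 0 -45 0 0 0 45;0 0 -60 0 0 0 45;0 0 -60 0 0 0 45;0 0 -60 0 0 0 45;0 0 -60 0 0 0 45'; python3 - <<'E'
from h import *
np.set_printoptions(precision=4,suppress=True)
f=grab_frame("wrist"); o=readout.get_obs(); print(o['tcp_pos'],o['orientation'],o['contact_force'])
crop(f,"w8.png",160,140,360,290,4)
crop(grab_frame("scene"),"s8.png",190,100,270,180,8)
bl,m=blobs(f,(18,120,60),(32,255,255),200); 
for s,c in bl: print(s,c, onz(f,c,.126,1)-o['tcp_pos'])
E
```

```text
clock: 12.9
tcp_pos: [0.5878, 0.0085, 0.1599]
orientation: [3.141, 0.003, -0.002]
contact_force: [-0.6, 0.7, -0.2]
grip_width: 0.0449
[0.5879 0.0084 0.16  ] [ 3.1413  0.0024 -0.0023] [-0.252  -0.2067  0.5819]
[45, 120, 23, 67, 780] [55.4, 152.0] [-0.1439  0.0531 -0.034 ]
[241, 208, 36, 34, 914] [258.4, 224.8] [ 0.0007  0.0009 -0.034 ]
```

View pics/w8.png

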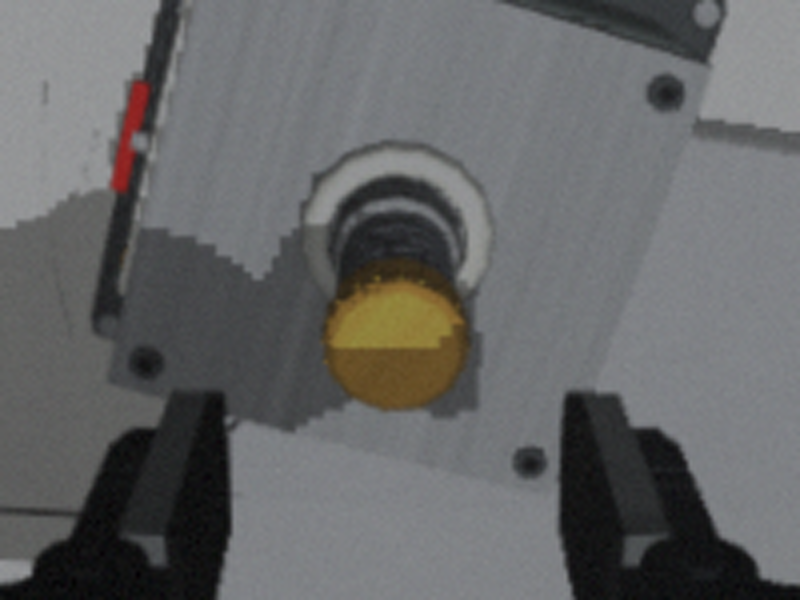

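View pics/s8.png

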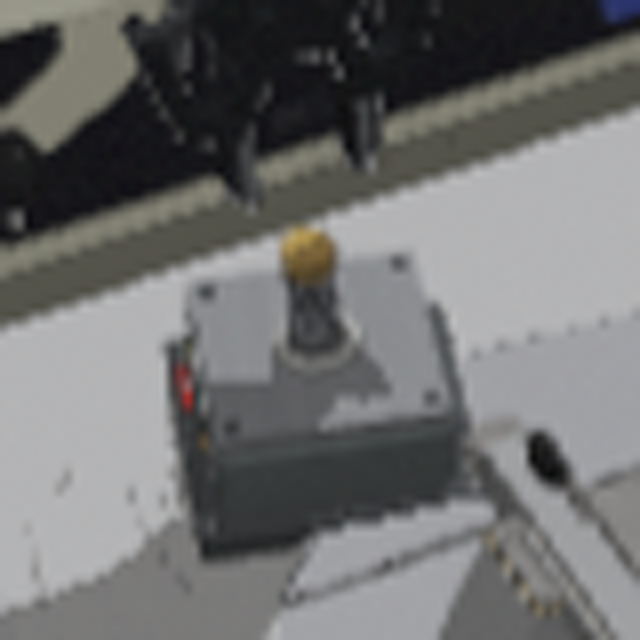

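```bash
python3 - <<'E'
from h import *
np.set_printoptions(precision=4,suppress=True)
f=grab_frame("wrist"); o=readout.get_obs(); T=o['tcp_pos']
print(onz(f,(258.7,242.1),.126,1)+[0,.012,0]-T)
u=258.9; print("collar far", onz(f,(u,140+143/4-.4),.072,1)-T, "foot top far", onz(f,(u,140+198/4-.4),.083,1)-[0,.013,0]-T)
E
python3 -m handwheel '0.5 1 0 0 0 0 20;0.5 1 0 0 0 0 0;0.5 1 0 0 0 0 0;0.5 1 10 0 0 0 0;0.5 1 20 0 0 0 0;0.5 1 25 0 0 0 0;0.5 1 27 0 0 0 0;0.5 1 27 0 0 0 0;0.5 1 27 0 0 0 0;0.5 1 27 0 0 0 0;0.5 1 27 0 0 0 0;0.5 1 27 0 0 0 0'
```

```text
[ 0.001   0.     -0.0342]
collar far [ 0.0011  0.0196 -0.0882] foot top far [ 0.0011 -0.0014 -0.0772]
clock: 14.55
tcp_pos: [0.589, 0.0074, 0.1339]
orientation: [-3.142, -0.002, -0.0]
contact_force: [-0.4, 0.1, -0.3]
grip_width: -0.0001
```

```bash
cat > fz.py <<'E'
from h import *
v=[]
for i in range(6):
    grab_frame("side"); o=readout.get_obs(); v.append(o["contact_force"])
v=np.array(v); print(v.mean(0).round(2),v.std(0).round(2),o["tcp_pos"].round(5),o["clock"])
E
python3 fz.py; python3 -m handwheel '0 0 2 0 0 0 0;0 0 4 0 0 0 0;0 0 5 0 0 0 0;0 0 6 0 0 0 0;0 0 6.5 0 0 0 0;0 0 6.5 0 0 0 0;0 0 6.5 0 0 0 0'; python3 fz.py
```

```text
[-0.17  0.17  0.33] [0.41 0.45 0.35] [0.58898 0.00745 0.13381] 14.85
clock: 15.72
tcp_pos: [0.589, 0.0074, 0.1273]
orientation: [-3.142, -0.002, -0.0]
contact_force: [-0.7, 0.2, 1.1]
grip_width: 0.0001
[ 0.06 -0.02  0.21] [0.44 0.29 0.29] [0.58897 0.00741 0.12731] 16.025
```

Still clear of the head. I'll move down in sub-millimetre steps.

```bash
python3 -m handwheel '0 0 0.5 0 0 0 0;0 0 1 0 0 0 0;0 0 1 0 0 0 0'; python3 -m handwheel '0 0 0.5 0 0 0 0;0 0 0.5 0 0 0 0';python3 -m handwheel '0 0 0.5 0 0 0 0;0 0 0.5 0 0 0 0'
```

```text
clock: 16.4
tcp_pos: [0.589, 0.0074, 0.1263]
orientation: [-3.142, -0.002, -0.0]
contact_force: [0.7, -0.3, 0.3]
grip_width: 0.0001
clock: 16.65
tcp_pos: [0.5893, 0.0074, 0.1262]
orientation: [-3.141, -0.002, -0.001]
contact_force: [0.1, -0.2, 4.0]
grip_width: -0.0002
clock: 16.9
tcp_pos: [0.5896, 0.0074, 0.126]
orientation: [-3.141, -0.002, -0.002]
contact_force: [-0.5, -0.7, 7.7]
grip_width: 0.0002
```

```bash
python3 -m handwheel '0 0 0.5 0 0 0 0;0 0 0.5 0 0 0 0';python3 -m handwheel '0 0 0.5 0 0 0 0;0 0 0.5 0 0 0 0'; python3 fz.py
```

```text
clock: 17.15
tcp_pos: [0.5897, 0.0074, 0.1257]
orientation: [-3.141, -0.002, -0.002]
contact_force: [-1.2, 0.1, 9.0]
grip_width: -0.0001
clock: 17.4
tcp_pos: [0.5897, 0.0074, 0.1252]
orientation: [-3.141, -0.002, -0.002]
contact_force: [-1.0, 0.2, 9.2]
grip_width: -0.0003
[-1.17  0.57  9.18] [0.46 0.32 0.49] [0.58971 0.00741 0.12525] 17.7
```

```bash
python3 -m handwheel '0 0 0.5 0 0 0 0;0 0 1 0 0 0 0;0 0 1.5 0 0 0 0;0 0 2 0 0 0 0;0 0 2.5 0 0 0 0;0 0 3 0 0 0 0;0 0 3.5 0 0 0 0;0 0 4 0 0 0 0;0 0 4.5 0 0 0 0;0 0 4.5 0 0 0 0'; python3 fz.py
```

```text
clock: 18.95
tcp_pos: [0.5901, 0.0074, 0.1214]
orientation: [-3.141, -0.002, -0.004]
contact_force: [-1.1, -0.1, 13.6]
grip_width: -0.0
[-1.93  0.14 13.64] [0.29 0.28 0.32] [0.59009 0.00735 0.12133] 19.25
```

```bash
python3 -m handwheel '0 0 0.5 0 0 0 0;0 0 1 0 0 0 0;0 0 1.5 0 0 0 0;0 0 2 0 0 0 0;0 0 2.3 0 0 0 0;0 0 2.3 0 0 0 0'; python3 fz.py
```

```text
clock: 20.0
tcp_pos: [0.5903, 0.0073, 0.1193]
orientation: [-3.141, -0.002, -0.004]
contact_force: [-2.8, 0.2, 15.1]
grip_width: 0.0002
[-2.76  0.45 15.58] [0.26 0.54 0.52] [0.59028 0.00734 0.11934] 20.3
```

```bash
python3 -m handwheel '0 0 0.3 0 0 0 0;0 0 0.6 0 0 0 0;0 0 0.6 0 0 0 0'; python3 fz.py; python3 -m handwheel '0 0 0 0 0 0 0;0 0 0 0 0 0 0;0 0 0 0 0 0 0;0 0 0 0 0 0 0;0 0 0 0 0 0 0;0 0 0 0 0 0 0;0 0 0 0 0 0 0;0 0 0 0 0 0 0'; python3 fz.py
```

```text
clock: 20.68
tcp_pos: [0.5903, 0.0074, 0.1188]
orientation: [-3.141, -0.002, -0.005]
contact_force: [-1.8, -0.2, 16.6]
grip_width: -0.0003
[-2.61  0.69 15.81] [0.4  0.59 0.36] [0.59033 0.00736 0.11884] 20.975
clock: 21.98
tcp_pos: [0.5903, 0.0073, 0.1188]
orientation: [-3.141, -0.002, -0.005]
contact_force: [-1.6, 0.0, 16.4]
grip_width: -0.0002
[-2.81  0.33 15.76] [0.62 0.51 0.6 ] [0.59035 0.00731 0.11883] 22.275
```

```bash
python3 -m handwheel '0 0 0.2 0 0 0 0;0 0 0.4 0 0 0 0;0 0 0.4 0 0 0 0;0 0 0.4 0 0 0 0;0 0 0.4 0 0 0 0;0 0 0.4 0 0 0 0;0 0 0.4 0 0 0 0;0 0 0.4 0 0 0 0;0 0 0.4 0 0 0 0;0 0 0.4 0 0 0 0;0 0 0.4 0 0 0 0'; python3 fz.py; python3 - <<'E'
from h import *
f=grab_frame("wrist"); crop(f,"w9.png",160,100,360,250,4); cv2.imwrite("pics/w9f.png",f["pixels"][:,:,::-1])
crop(grab_frame("scene"),"s9.png",190,100,270,180,8)
E
```

```text
clock: 23.65
tcp_pos: [0.5904, 0.0073, 0.1185]
orientation: [-3.141, -0.002, -0.005]
contact_force: [-2.9, 0.6, 16.1]
grip_width: 0.0
[-2.7   0.58 16.36] [0.14 0.45 0.42] [0.59037 0.00732 0.11848] 23.95
```

View pics/w9f.png

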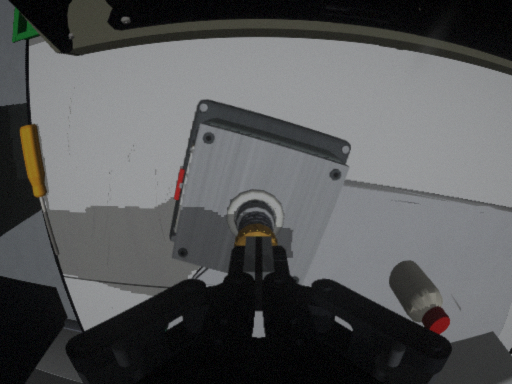

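View pics/s9.png

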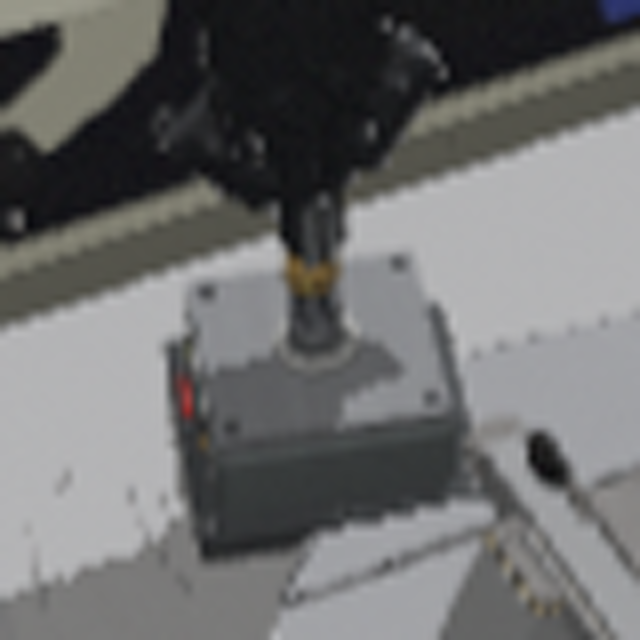

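```bash
python3 -m handwheel '0 0 -2 0 0 0 0;0 0 -5 0 0 0 0;0 0 -8 0 0 0 0;0 0 -11 0 0 0 0;0 0 -20 0 0 0 0;0 0 -40 0 0 0 0;0 0 -60 0 0 0 0;0 0 -72 0 0 0 0;-30 8 -72 0 0 0 0;-80 24 -72 0 0 0 0;-130 40 -72 0 0 0 0;-160 47 -72 0 0 0 0'; python3 - <<'E'
from h import *
np.set_printoptions(precision=4,suppress=True)
f=grab_frame("wrist"); o=readout.get_obs(); print(o['tcp_pos'],o['orientation'])
cv2.imwrite("pics/w10.png",f["pixels"][:,:,::-1])
E
```

```text
clock: 25.55
tcp_pos: [0.4264, -0.0408, 0.1884]
orientation: [-3.141, -0.0, 0.002]
contact_force: [1.0, -0.0, 0.9]
grip_width: 0.0004
[ 0.4229 -0.0417  0.1878] [-3.1396  0.0027  0.0074]
```

View pics/w10.png

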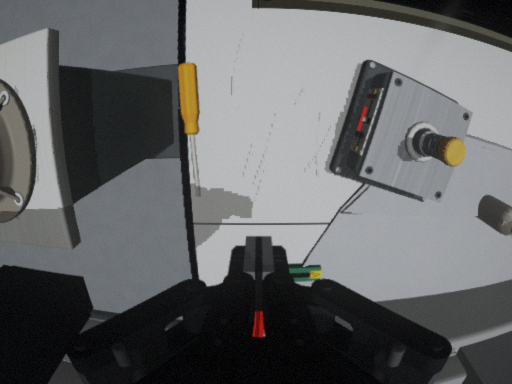

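```bash
python3 -m handwheel '5 0 -0 0 0 0 0;5 0 50 0 0 0 0;5 0 100 0 0 0 0;5 0 140 0 0 0 0;5 0 150 0 0 0 0;5 0 150 0 0 0 0;5 0 150 0 0 0 0;5 0 150 0 0 0 0'; python3 - <<'E'
from h import *
np.set_printoptions(precision=4,suppress=True)
f=grab_frame("wrist"); o=readout.get_obs(); print(o['tcp_pos'],o['orientation'])
print(proj(f,(.531,.022,.045),1))
crop(f,"w11.png",392,70,512,230,4.5)
np.save("w11.npy",f["pixels"]); import pickle; pickle.dump(f,open("w11.pkl","wb"))
E
```

```text
clock: 26.6
tcp_pos: [0.4352, -0.0396, 0.0397]
orientation: [-3.141, -0.003, -0.004]
contact_force: [-0.2, 0.3, 0.7]
grip_width: 0.0002
[ 0.4349 -0.0395  0.0395] [-3.141  -0.003  -0.0035]
[437.7161 146.8178]
```

View pics/w11.png

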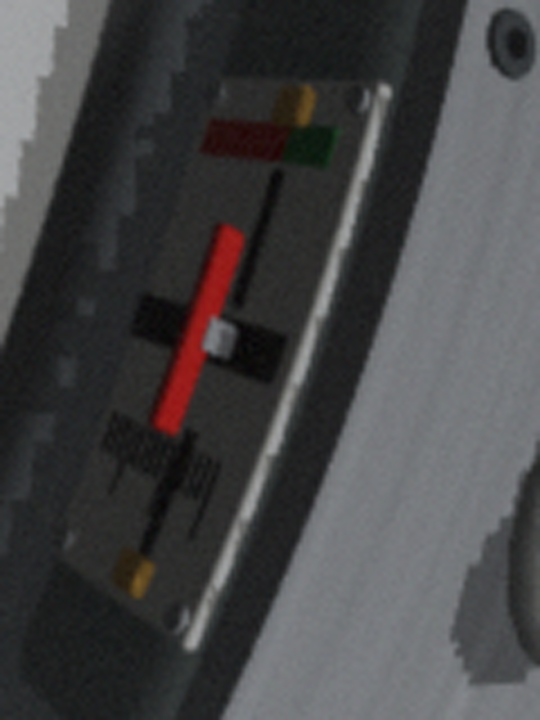

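```bash
python3 - <<'E'
from h import *
import pickle
np.set_printoptions(precision=4,suppress=True)
f=pickle.load(open("w11.pkl","rb")); px=lambda p:(392+p[0]/4.5-.4,70+p[1]/4.5-.4)
a,b=[onz(f,px(p),.0435,1) for p in ((278,175),(145,550))]; print("mark ends",a,b,np.linalg.norm(a-b))
t=(b-a)/np.linalg.norm(b-a); n=np.array([t[1],-t[0],0]); n*=np.sign(-n[0]); print("n",n)
for z in (.041,.042,.043,.044,.045,.046,.047):
    P=[onz(f,px(p),z,1) for p in ((228,228),(170,432),(199,330))]
    print(z,[((p-a)@n*1000).round(2) for p in P],"len",np.linalg.norm(P[0]-P[1]).round(4))
# initial view w2: same camera offset at tcp (.4577,-.1159,.2513)
g=dict(f); R,_=Rt(f); c=-R.T@f["tvec"]+np.array([.4577,-.1159,.2513])-[.4349,-.0395,.0395]; g["tvec"]=-R@c
q=lambda p:(290+p[0]/5-.4,p[1]/5-.4)
br=[onz(g,q(p),.0435,1) for p in ((205,145),(133,381))]; print("brackets w2",br); 
br1=[onz(f,px(p),.0435,1) for p in ((295,105),(135,573))]; print("brackets w11",br1)
for z in (.050,.0505,.051): 
    P=[onz(g,q(p),z,1) for p in ((172,203),(146,298),(159,251))]; print(z,[((p-br[0])@n*1000).round(2) for p in P],np.linalg.norm(P[0]-P[1]))
print([((p-br1[0])@n*1000).round(2) for p in (a,b)])
E
```

```text
mark ends [0.5406 0.0435 0.0435] [ 0.5269 -0.0036  0.0435] 0.04910901028499271
n [-0.9604  0.2787  0.    ]
0.041 [np.float64(3.18), np.float64(1.34), np.float64(2.47)] len 0.0262
0.042 [np.float64(3.87), np.float64(2.04), np.float64(3.17)] len 0.026
0.043 [np.float64(4.56), np.float64(2.74), np.float64(3.86)] len 0.0258
0.044 [np.float64(5.25), np.float64(3.45), np.float64(4.56)] len 0.0256
0.045 [np.float64(5.94), np.float64(4.15), np.float64(5.25)] len 0.0254
0.046 [np.float64(6.63), np.float64(4.85), np.float64(5.95)] len 0.0252
0.047 [np.float64(7.32), np.float64(5.55), np.float64(6.64)] len 0.025
brackets w2 [array([0.5441, 0.0528, 0.0435]), array([ 0.5269, -0.0066,  0.0435])]
brackets w11 [array([0.5426, 0.0524, 0.0435]), array([ 0.5259, -0.0066,  0.0435])]
0.05 [np.float64(4.54), np.float64(3.88), np.float64(4.18)] 0.024181135726252963
0.0505 [np.float64(4.62), np.float64(3.96), np.float64(4.26)] 0.024145996845900578
0.051 [np.float64(4.69), np.float64(4.04), np.float64(4.34)] 0.024110857965548252
[np.float64(-0.48), np.float64(-0.48)]
```

Two independent readings agree: the head went down about 7.7 mm, so travel is about 6.7 mm, and the picture gives the blade at z ≈ 43.8–44.3 mm, so travel is 6.7–7.2 mm. Both are above the mark at 7.5 mm, so the spring goes in the green tray. I'll go back and grasp the head.

```bash
python3 -m handwheel '0 0 -50 0 0 0 10;0 0 -100 0 0 0 30;0 0 -150 0 0 0 45;40 -12 -150 0 0 0 45;90 -28 -150 0 0 0 45;130 -40 -150 0 0 0 45;153.5 -46.5 -150 0 0 0 45;153.5 -46.5 -150 0 0 0 45;153.5 -46.5 -150 0 0 0 45;153.5 -46.5 -150 0 0 0 45;153.5 -46.5 -150 0 0 0 45'; python3 - <<'E'
from h import *
np.set_printoptions(precision=4,suppress=True)
f=grab_frame("wrist"); o=readout.get_obs(); T=o['tcp_pos'];print(T,o['orientation'])
bl,m=blobs(f,(18,120,60),(32,255,255),200,(200,150,320,280)); 
for s,c in bl: print(s,c, onz(f,c,.126,1)-T)
crop(f,"w12.png",160,100,360,250,4)
E
```

```text
clock: 28.02
tcp_pos: [0.5869, 0.0067, 0.1887]
orientation: [-3.141, -0.002, -0.0]
contact_force: [0.2, -0.7, 0.5]
grip_width: 0.0451
[0.587  0.0068 0.1887] [-3.1411 -0.0019 -0.0001]
[244, 192, 32, 31, 733] [259.6, 206.8] [ 0.0017  0.0023 -0.0627]
```

View pics/w12.png

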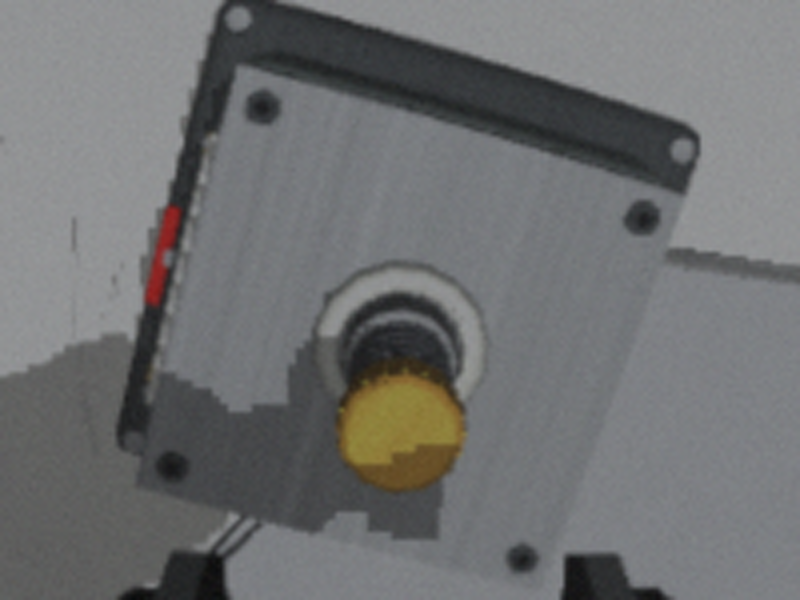

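```bash
python3 -m handwheel '1.6 -1 30 0 0 0 45;1.6 -1 60 0 0 0 45;1.6 -1 80 0 0 0 45;1.6 -1 87 0 0 0 45;1.6 -1 87 0 0 0 45;1.6 -1 87 0 0 0 45;1.6 -1 87 0 0 0 35;1.6 -1 87 0 0 0 28;1.6 -1 87 0 0 0 20;1.6 -1 87 0 0 0 20;1.6 -1 87 0 0 0 20;1.6 -1 87 0 0 0 20' 40; python3 -m handwheel '0 0 -5 0 0 0 20;0 0 -15 0 0 0 20;0 0 -30 0 0 0 20;0 0 -60 0 0 0 20;0 0 -90 0 0 0 20;0 0 -110 0 0 0 20;0 0 -110 0 0 0 20;0 0 -110 0 0 0 20'; python3 - <<'E'
from h import *
np.set_printoptions(precision=4,suppress=True)
f=grab_frame("wrist"); o=readout.get_obs(); T=o['tcp_pos'];print(T,o['orientation'],o['joints'])
cv2.imwrite("pics/w13.png",f["pixels"][:,:,::-1])
import pickle; pickle.dump(f,open("w13.pkl","wb"))
E
```

```text
clock: 29.58
tcp_pos: [0.5892, 0.0079, 0.1017]
orientation: [-3.141, -0.002, -0.001]
contact_force: [-1.7, 0.5, 5.8]
grip_width: 0.0224
clock: 30.58
tcp_pos: [0.5884, 0.0082, 0.2106]
orientation: [-3.142, -0.003, 0.002]
contact_force: [-1.0, -0.7, -0.3]
grip_width: 0.0224
[0.5882 0.0081 0.2103] [ 3.1414  0.0027 -0.0031] [-0.6763  0.4338  0.74    1.8262 -0.34    1.0146  0.2026]
```

View pics/w13.png

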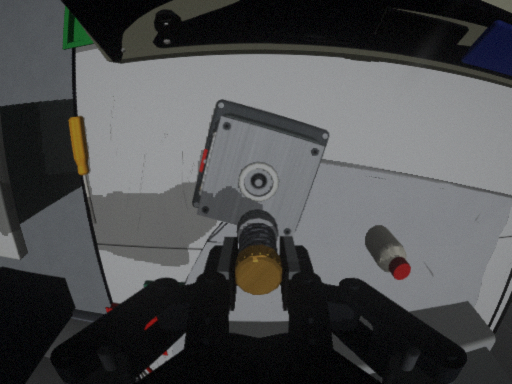

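```bash
python3 -m handwheel '-40 -10 -20 0 0 0 20;-90 -20 -40 0 0 0 20;-130 -40 -40 0 0 0 20;-160 -65 -40 0 0 0 20;-168 -82 -40 0 0 0 20;-168 -82 -40 0 0 0 20;-168 -82 -40 0 0 0 20;-168 -82 -40 0 0 0 20;-168 -82 -40 0 0 0 20;-168 -82 -40 0 0 0 20'; python3 - <<'E'
from h import *
np.set_printoptions(precision=4,suppress=True)
f=grab_frame("wrist"); o=readout.get_obs(); T=o['tcp_pos'];print(T,o['orientation'],o['joints'],o['grip_width'])
cv2.imwrite("pics/w14.png",f["pixels"][:,:,::-1])
import pickle; pickle.dump(f,open("w14.pkl","wb"))
E
```

```text
clock: 31.88
tcp_pos: [0.421, 0.0893, 0.2514]
orientation: [3.141, 0.001, -0.0]
contact_force: [1.1, 0.4, -1.4]
grip_width: 0.0223
[0.421  0.0894 0.2514] [ 3.1414  0.0015 -0.0001] [-1.0934  0.0148  0.7659  2.1194 -0.0119  1.0117 -0.3204] 0.021981767053320028
```

View pics/w14.png

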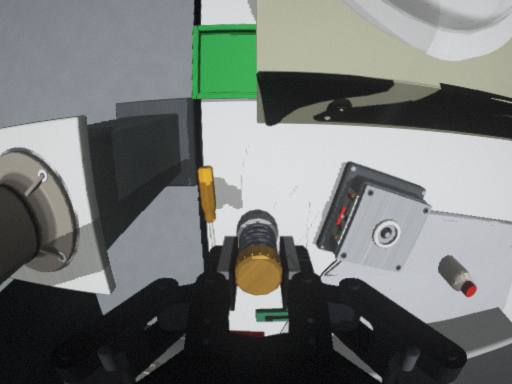

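```bash
python3 - <<'E'
from h import *
import pickle
np.set_printoptions(precision=4,suppress=True)
f=pickle.load(open("w14.pkl","rb"))
h=cv2.cvtColor(f["pixels"],cv2.COLOR_RGB2HSV); m=cv2.inRange(h,np.array((50,120,40)),np.array((75,255,255)))
n,l,s,c=cv2.connectedComponentsWithStats(m); i=1+np.argmax(s[1:,4]); print(s[i])
crop(f,"w14c.png",180,10,270,110,6)
x,y,w,hh=s[i][:4]
print("bath corner",onz(f,(257,120),.2,1),"bath front",onz(f,(257,60),.2,1))
E
```

```text
[ 192   24   66   76 4663]
bath corner [0.421 0.156 0.2  ] bath front [0.421  0.1953 0.2   ]
```

View pics/w14c.png

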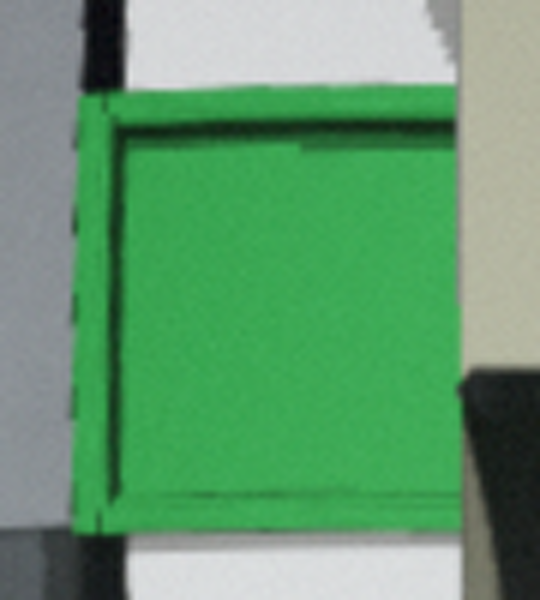

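```bash
python3 - <<'E'
from h import *
import pickle
np.set_printoptions(precision=4,suppress=True)
f=pickle.load(open("w14.pkl","rb")); q=lambda p:(180+p[0]/6-.4,10+p[1]/6-.4)
for n,p in (("BL",(75,532)),("TL",(80,95)),("BR",(462,532)),("TR",(455,88))): print(n,onz(f,q(p),.02,1))
for p in ((255,20),(258,90),(262,60)): print([onz(f,(258,60),z,1) for z in (.02,.2)])
print("cam",-Rt(f)[0].T@f["tvec"])
g=grab_frame("side")
print("side bath", onz(g,(252,100),.2))
E
```

```text
BL [0.3389 0.1718 0.02  ]
TL [0.3404 0.2667 0.02  ]
BR [0.42 0.17 0.02]
TR [0.4184 0.265  0.02  ]
[array([0.4216, 0.2184, 0.02  ]), array([0.4216, 0.1953, 0.2   ])]
[array([0.4216, 0.2184, 0.02  ]), array([0.4216, 0.1953, 0.2   ])]
[array([0.4216, 0.2184, 0.02  ]), array([0.4216, 0.1953, 0.2   ])]
cam [0.4215 0.1704 0.394 ]
side bath [0.452  0.0737 0.2   ]
```

```bash
python3 -m handwheel '-10 -30 0 0 0 -10 20;-16 -55 0 0 0 -20 20;-21 -81 0 0 0 -30 20;-32 -100 0 0 0 -40 20;-43 -120 0 0 0 -50 20;-53 -136.5 0 0 0 -60 20;-53 -136.5 0 0 0 -70 20;-53 -136.5 0 0 0 -80 20;-53 -136.5 0 0 0 -90 20;-53 -136.5 0 0 0 -90 20;-53 -136.5 0 0 0 -90 20;-53 -136.5 0 0 0 -90 20'; python3 - <<'E'
from h import *
np.set_printoptions(precision=4,suppress=True)
f=grab_frame("wrist"); o=readout.get_obs(); T=o['tcp_pos'];print(T,o['orientation'],o['joints'],o['grip_width'],o['qvel'])
print(cv2.Rodrigues(o['orientation'])[0])
cv2.imwrite("pics/w15.png",f["pixels"][:,:,::-1])
crop(grab_frame("scene"),"s15.png",120,60,240,160,6)
crop(grab_frame("side"),"si15.png",190,40,310,140,6)
E
```

```text
clock: 33.48
tcp_pos: [0.3677, 0.2261, 0.2515]
orientation: [-2.222, -2.221, 0.0]
contact_force: [0.5, 0.3, -0.7]
grip_width: 0.0224
[0.3677 0.2261 0.2515] [-2.2214 -2.2214  0.    ] [-1.2479  0.0247  0.5726  2.1092 -0.0158  1.0117  0.9037] 0.022254411179583034 [-0.0016 -0.0018 -0.0009  0.0002  0.0012  0.0011  0.0071]
[[-0.  1. -0.]
 [ 1.  0.  0.]
 [ 0. -0. -1.]]
```

View pics/w15.png

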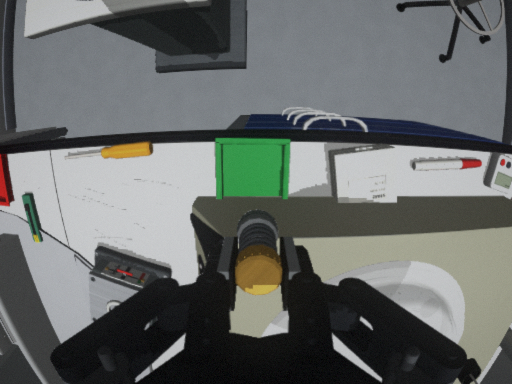

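View pics/s15.png

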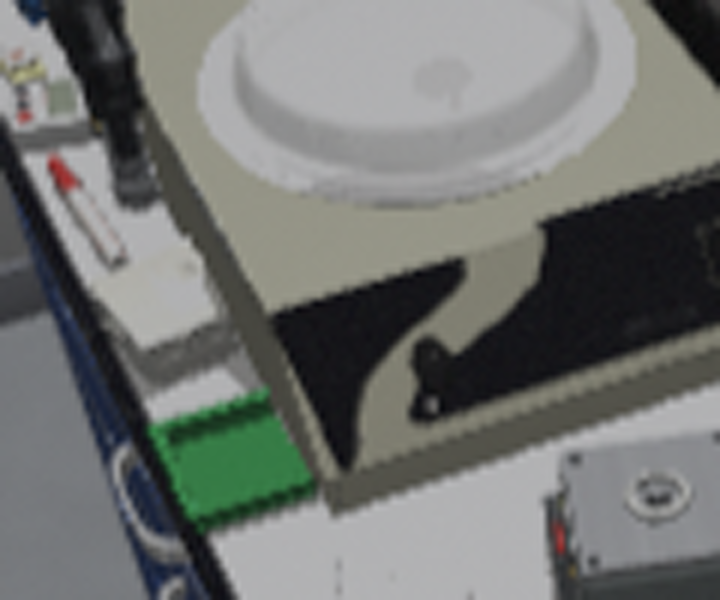

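View pics/si15.png

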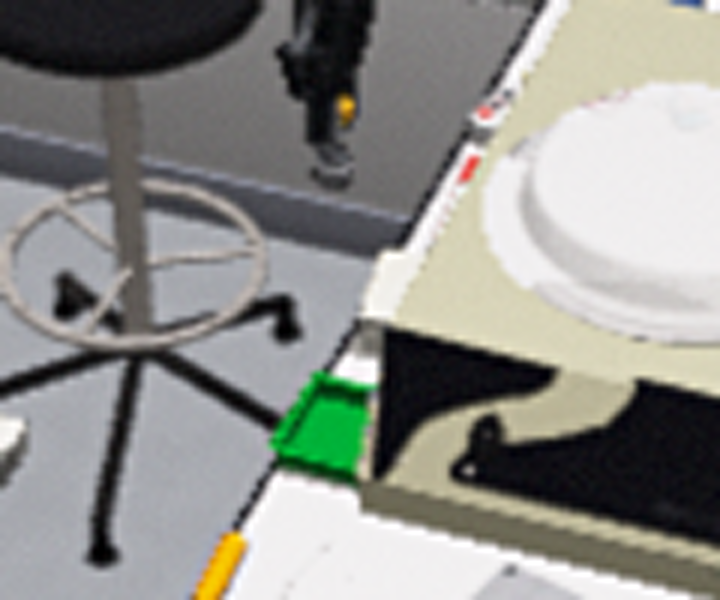

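```bash
python3 - <<'E'
from h import *
np.set_printoptions(precision=4,suppress=True)
f=grab_frame("wrist")
crop(f,"w15c.png",190,120,320,260,5)
for v in (197,235): print(v,[onz(f,(300,v),z,1).round(4) for z in (0,.02,.1,.2)])
print("tray TL/TR/BL/BR",[onz(f,p,.02,1)[:2] for p in ((215,138),(291,138),(216,197),(290,197))])
E
```

```text
197 [array([0.4248, 0.2859, 0.    ]), array([0.4178, 0.2829, 0.02  ]), array([0.39  , 0.2709, 0.1   ]), array([0.3552, 0.2558, 0.2   ])]
235 [array([0.4846, 0.2891, 0.    ]), array([0.4746, 0.2859, 0.02  ]), array([0.4347, 0.2732, 0.1   ]), array([0.3847, 0.2574, 0.2   ])]
tray TL/TR/BL/BR [array([0.3386, 0.1718]), array([0.3387, 0.2684]), array([0.4179, 0.1703]), array([0.4178, 0.2694])]
```

View pics/w15c.png

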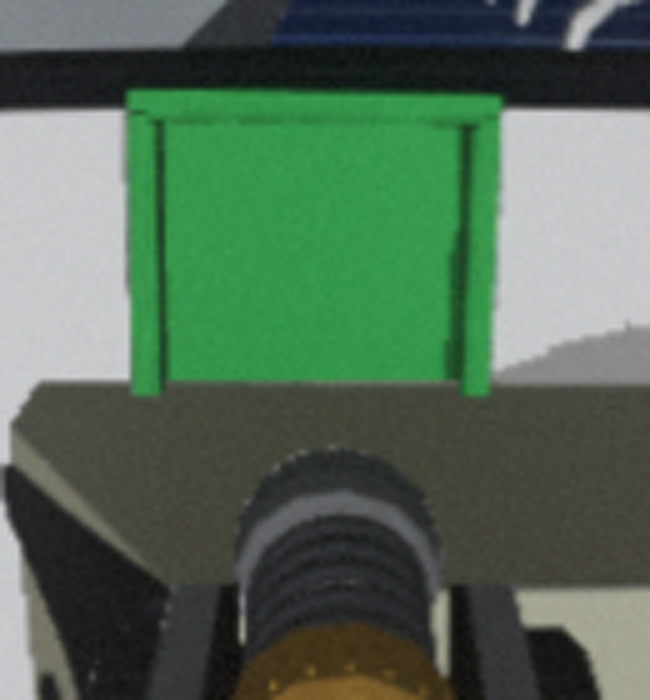

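```bash
python3 -m handwheel '0 0 30 0 0 0 20;0 0 70 0 0 0 20;0 0 110 0 0 0 20;0 0 150 0 0 0 20;0 0 180 0 0 0 20;0 0 195 0 0 0 20;0 0 202 0 0 0 20;0 0 205 0 0 0 20;0 0 205 0 0 0 20;0 0 205 0 0 0 20;0 0 205 0 0 0 20'; python3 -m handwheel '0 0 2 0 0 0 20;0 0 4 0 0 0 20;0 0 5.5 0 0 0 20;0 0 6 0 0 0 20;0 0 6 0 0 0 20;0 0 6 0 0 0 20';  python3 - <<'E'
from h import *
f=grab_frame("wrist"); crop(f,"w16.png",160,120,360,280,4)
E
```

```text
clock: 35.05
tcp_pos: [0.3679, 0.2264, 0.0469]
orientation: [-2.22, -2.223, -0.002]
contact_force: [-0.3, 0.3, -1.4]
grip_width: 0.0222
clock: 35.8
tcp_pos: [0.3677, 0.2261, 0.0405]
orientation: [-2.22, -2.223, -0.0]
contact_force: [0.2, 0.4, 0.2]
grip_width: 0.0221
```

View pics/w16.png

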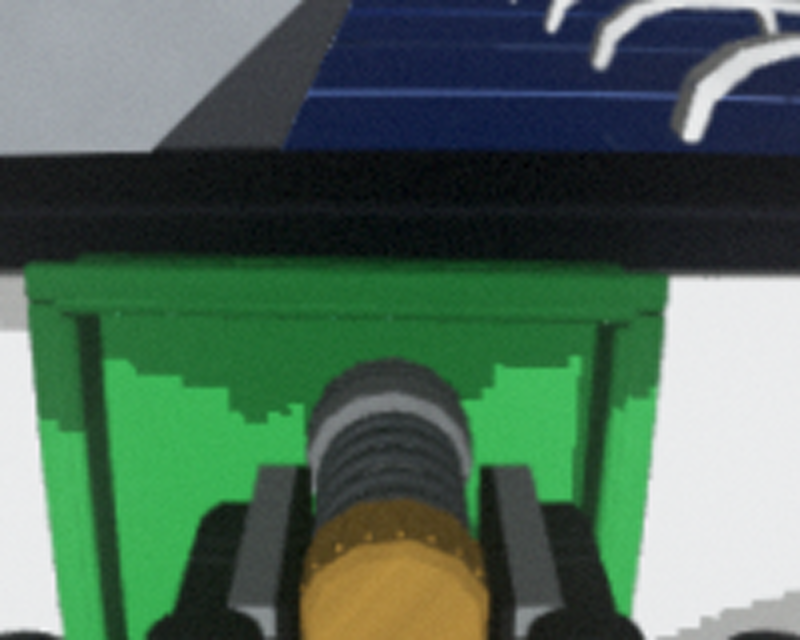

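```bash
python3 -m handwheel '0 0 0.5 0 0 0 20;0 0 0.5 0 0 0 20'; python3 -m handwheel '0 0 0.5 0 0 0 20;0 0 0.5 0 0 0 20'
```

```text
clock: 36.1
tcp_pos: [0.3678, 0.2261, 0.04]
orientation: [-2.22, -2.223, -0.0]
contact_force: [-0.2, -0.2, -0.4]
grip_width: 0.0225
clock: 36.35
tcp_pos: [0.368, 0.2262, 0.0397]
orientation: [-2.22, -2.223, -0.001]
contact_force: [-0.6, -1.0, 4.6]
grip_width: 0.0224
```

The foot is on the tray floor: 4.6 N at TCP 0.0397, as expected. I'll release it and go straight up.

```bash
python3 -m handwheel '0 0 -0.4 0 0 0 22;0 0 -0.4 0 0 0 26;0 0 -0.4 0 0 0 32;0 0 -0.4 0 0 0 40;0 0 -0.4 0 0 0 40;0 0 -0.4 0 0 0 40;0 0 -10 0 0 0 40;0 0 -25 0 0 0 40;0 0 -50 0 0 0 40;0 0 -90 0 0 0 40;0 0 -120 0 0 0 40;0 0 -120 0 0 0 40';  python3 - <<'E'
from h import *
np.set_printoptions(precision=4,suppress=True)
o=readout.get_obs(); print(o['tcp_pos'],o['contact_force'])
f=grab_frame("wrist"); crop(f,"w17.png",160,110,360,260,4)
crop(grab_frame("scene"),"s17.png",120,60,260,160,5.5)
crop(grab_frame("side"),"si17.png",190,60,290,140,6)
import pickle; pickle.dump(f,open("w17.pkl","wb"))
E
```

```text
clock: 37.85
tcp_pos: [0.369, 0.2272, 0.1621]
orientation: [-2.219, -2.222, -0.009]
contact_force: [0.2, 0.2, -0.6]
grip_width: 0.04
[0.369  0.2272 0.1621] [ 0.2114  0.1848 -0.5701]
```

View pics/w17.png

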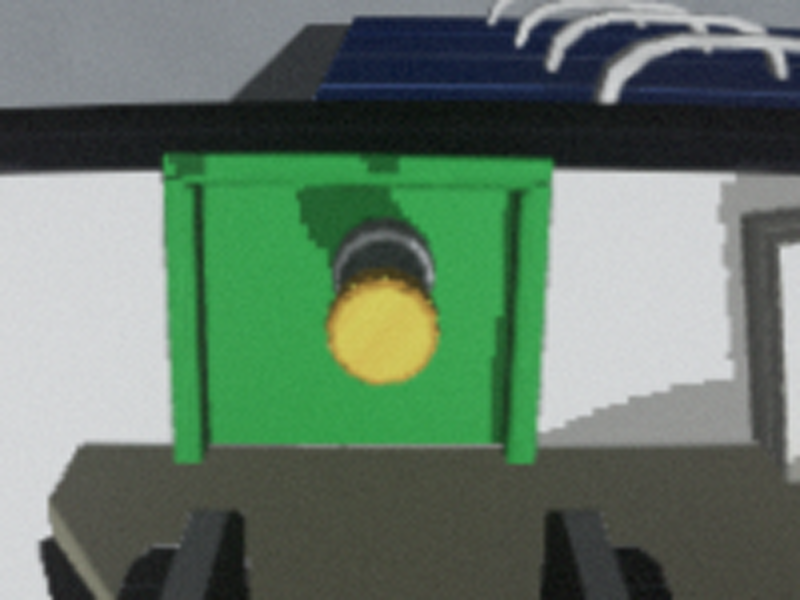

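View pics/s17.png

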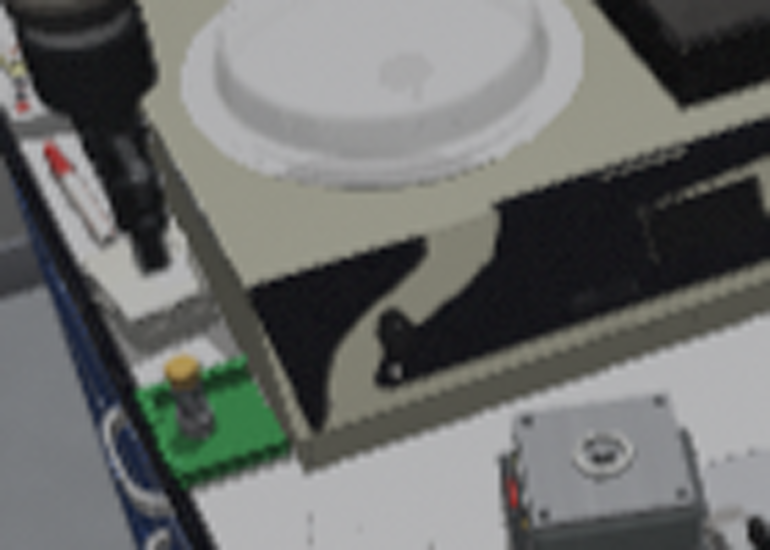

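View pics/si17.png

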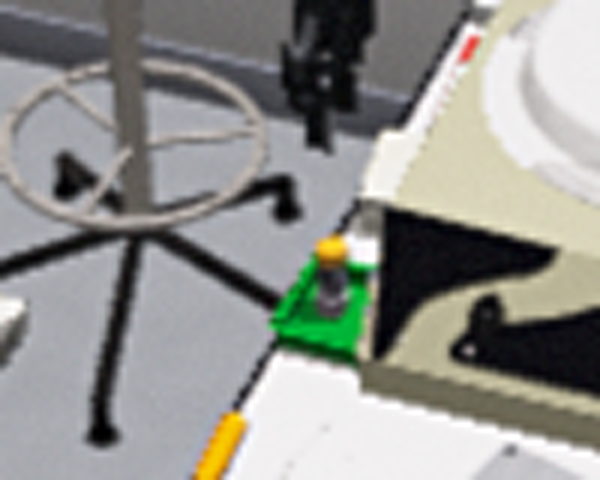

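```bash
python3 -m handwheel '0 0 0 0 0 0 40;0 0 0 0 0 0 40;0 0 0 0 0 0 40;0 0 0 0 0 0 40'; python3 - <<'E'
from h import *
np.set_printoptions(precision=4,suppress=True)
f=grab_frame("wrist"); T=readout.get_obs(); print(T['tcp_pos'],abs(T['qvel']).max())
bl,m=blobs(f,(18,120,60),(32,255,255),100,(200,100,320,280)); 
for s,c in bl: print("head",c,onz(f,c,.064,1))
bl,m=blobs(f,(50,120,40),(75,255,255),1500); 
for s,c in bl:
  x,y,w,h=s[:4]; a=onz(f,(x,y),.02,1); b=onz(f,(x+w-1,y),.02,1); print("tray centre",a[0]+.048,(a[1]+b[1])/2, abs(a[1]-b[1]))
E
python3 -c "
from bench import workorder
print(workorder.hand_in())"
```

```text
clock: 38.5
tcp_pos: [0.3677, 0.226, 0.1593]
orientation: [2.22, 2.223, -0.001]
contact_force: [0.3, -0.4, -0.3]
grip_width: 0.04
[0.3677 0.226  0.1594] 0.002317084439275958
head [257.3, 194.0] [0.3677 0.2258 0.064 ]
tray centre 0.38558774069511076 0.21943356553526303 0.09495082470635291
the job is handed in; nothing more can be done
None
```

I tested the spring, read it as good, stood it upright in the green tray and handed the job in at about 38.5 s. The hand-in reports no verdict.

**Seating:** The foot went into the collar with no contact force. It was concentric in the wrist picture.

**Load:** I pressed the head with closed fingers and held it there for more than 3 s. With the sensor offset removed and the spring's weight added, the tester saw about 15.9 N at first, then 16.1 N, then about 16.7 N for the last 1.5 s. The highest single tool reading was 16.6 N. A sideways force of about 2.8 N built up on the head while pressing; the spring stayed seated.

**Pointer:** It was read two ways, both above the mark at 7.5 mm.
- The head travelled about 7.7 mm, which puts the pointer at about 6.7 mm.
- The wrist picture of the scale gives about 6.7 to 7.2 mm. It is less certain, because I corrected it for parallax with an estimate of how far the blade stands off the scale.

**Final check:**
- **Spring:** it stands upright at (0.368, 0.226). That is about 18 mm in x and 6 mm in y from the tray's measured centre, within the 30 mm limit.
- **Gripper:** open, about 12 cm above the tray, and touching nothing.

**Disagreement:** The water bath's front measured x ≈ 0.42, not the stated 0.44. I placed the spring nearer the tray's front, with the jaws opening along y, to stay clear of it. I did not re-measure the bottle or the dispenser; nothing was meant to touch either.

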